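# Make the book press ready for edge painting

## Robot

A 6-joint arm with a two-finger parallel gripper is mounted at the origin on the work surface. World frame = base frame: x ahead of the robot, y to its left, z up, the work surface at z = 0. Lengths are in mm, angles in rad, forces in N, time in s.
With the tool pointing down it reaches from about 400 to 925 mm from the base axis. Payload 12.5 kg.
Tool frame: the origin (TCP) lies at the very end of the fingers, on their centre line; the grasp point (between the pads) lies 19 mm behind it; z points along the fingers, y is the line along which they close (so a half turn about z gives the same grasp; the last joint's range is limited). The gripper opens to 95 mm and grips with 3 to 60 N. Pads are 20 mm wide; open, the fingers measure 119 mm over their backs; the gripper's body (75 mm by 180 mm) begins 59 mm behind the grasp point.
Start: joints at [-1.302, 0.491, 1.559, -0, 1.092, -0.106], TCP at [228.828, -581.622, 214.661] pointing down, gripper open.
Joint ranges: [-3.1, 3.1], [-0.84, 2.19], [0.05, 2.79], [-1.13, 4.28], [0.06, 2.93], [-2.69, 2.69]. Speed limits (rad/s): [2.22, 2.22, 2.79, 3.14, 3.14, 3.14].

## Interface

Orientations are given as [roll, pitch, yaw] about the fixed x, y, z axes, in that order (R = Rz(yaw) Ry(pitch) Rx(roll)).
In Python, from cell import * gives the robot as it stands.
- The arm moves only by the tool jog_arm, never from a script. Its argument "targets" is a list of rows, each an object with "turn": the turn, a rotation vector about the world's x, y, z in degrees, a list of three; "slide": the shift along the world's x, y, z in mm, a list of three; "claw": the opening in per cent of the stroke, from 0 (shut) to 100 (fully open). In form: [{"turn": [wx, wy, wz], "slide": [x, y, z], "claw": claw}, ...]. A call has 1 to 5 rows; each row shifts and turns the commanded pose from where the row before left it; what a row does not reach is not made up. A row lasts 1/8 s, in which the tool goes at most 62.5 mm and 10.7 degrees, less where a joint would pass 70% of its speed; a pose out of reach is approached as far as the arm can. A call with a gripper value outside its range is refused whole. The fingers move at their own pace and stop on an object; the grip force is fixed at half the most. Time passes only in rows, so rows that do not move let the fingers close. It gives the time, the measured TCP pose, the force, the opening and the grip force at its end, in the units of the state.
- state(): the state, without advancing time (a new reading comes with each control period).
- read_camera(name): name is "scene" or "top" or "wrist"; returns a dict with "frame" (384x512x3 uint8, blue, green, red), "mtx" (3x3 intrinsics, pixels), "k1" (the pictures are not rectified: a ray, as slopes to the right and down, at radius r is drawn at 1 + k1 r^2 times it, then the intrinsics apply), "R" (3x3) and "t" (3): a world point X has camera coordinates R X + t. Camera axes: x right, y down, z forward; pixel columns grow to the right and rows downward; lengths in mm; the calibration is good to about 2 mm. A picture is of the moment at which its call begins. There is no depth.
- job_done(): hands the job in; it is judged then, once.
Trained networks look in the newest picture that a camera, given by its name, has taken for a name from the list of things; names that differ only in an ending like _2 or _b are one class to them, and where a whole thing is asked for, a point or a joint stands for the part that bears it (a point fixed in the world has none). Each returns a list of dicts, best first, with "conf" (0 to 1); they miss things now and then, are a little off and sometimes report something else, mostly with a low value. They report only what shows in the picture. A call takes as long as a camera call. They do not tell look-alikes from the thing itself.
- look_for(query, camera): "xy" ([column, row] in pixels, amid what is visible of it).
The state is a dict: "t": time; "joints": joint angles; "qvel": joint speeds; "tau": joint torques, N m; "eef_pos": TCP position; "tcp_rot": TCP orientation; "ft_force": force on the tool from outside, world axes, zero at the start; "moment": the same for the moment, N m; "opening": opening from 0.0 (shut) to 1.0 (fully open); "grip_force": force on a finger pad.
Only numpy, scipy, OpenCV 4.12 (cv2) and the standard library are available. Lean on these libraries where they do the work, as an engineer would, in place of code of your own. Each camera call takes 0.05 s, during which the arm holds its last target. There are 200 camera calls.

## Task

Get the little book press ready for painting page edges. Turn each of the two wooden press spindles in its stand until its flat faces straight up, then put one tommy bar down through the hole in each flat until its knob sits fully home on the flat; also pile all the boxed books lying on the desk into one square column centred on the plywood pressing board, lying flat with their long sides along the board's long side. Leave the brush jar, the glasses case and the mug where they are.

Things in the scene. Friction and masses are not known exactly. Their poses are not given: they have to be found in the camera images.
- spindle_a (a joint): Turn of spindle A, a beech bar lying level in the two posts of its stand: 0 = flat up, +-pi = flat down; positive is right-handed about x of point axis_a. No end stops; stays where left (0.05 N m friction). Round, 44 mm diameter, but for the flat on its middle 50 mm; plain round parts to grip, from above or tilted, lie 25 to 68 mm either side of the middle.
- axis_a (a point): Fixed point on spindle A's turning axis, midway between the posts, 85 mm above the desk. x along the spindle, roughly away from the robot, to a 45 mm threaded end; z up; does not turn. Wooden stand: base 200 (x) x 70 x 12 mm; a post 22 (x) x 56 mm, its top 112 mm above the desk, centred 79 mm either side.
- flat_a (a point): Centre of spindle A's flat (50 mm along x, 30 mm wide, 16 mm from the spindle's axis) and mouth of its hole; turns with the spindle. z: outward normal of the flat and axis of the hole, x along the spindle. The hole is square, 17 x 17 mm, and runs straight through, coming out 38 mm below on the round side.
- spindle_b (a joint): Turn of spindle B, a beech bar lying level in the two posts of its stand: 0 = flat up, +-pi = flat down; positive is right-handed about x of point axis_b. No end stops; stays where left (0.05 N m friction). Round, 44 mm diameter, but for the flat on its middle 50 mm; plain round parts to grip, from above or tilted, lie 25 to 68 mm either side of the middle.
- axis_b (a point): Fixed point on spindle B's turning axis, midway between the posts, 85 mm above the desk. x along the spindle, roughly away from the robot, to a 45 mm threaded end; z up; does not turn. Wooden stand: base 200 (x) x 70 x 12 mm; a post 22 (x) x 56 mm, its top 112 mm above the desk, centred 79 mm either side.
- flat_b (a point): Centre of spindle B's flat (50 mm along x, 30 mm wide, 16 mm from the spindle's axis) and mouth of its hole; turns with the spindle. z: outward normal of the flat and axis of the hole, x along the spindle. The hole is square, 17 x 17 mm, and runs straight through, coming out 38 mm below on the round side.
- bar_1: Tommy bar (one of two alike), 90 g: a steel rod 12 mm in diameter, 75 mm long, its last 12 mm tapering to a 5 mm tip, under a square wooden knob, 26 x 26 mm (faces along x and y), 36 mm high. Origin at the centre of the knob's underside, where the rod begins; z up through the knob. At first it stands upright in the bar rack, knob resting on the rack's top.
- bar_2: Tommy bar (one of two alike), 90 g: a steel rod 12 mm in diameter, 75 mm long, its last 12 mm tapering to a 5 mm tip, under a square wooden knob, 26 x 26 mm (faces along x and y), 36 mm high. Origin at the centre of the knob's underside, where the rod begins; z up through the knob. At first it stands upright in the bar rack, knob resting on the rack's top.
- rack: Fixed wooden bar rack, 56 (x) x 150 (y) x 85 (z) mm, origin at the centre of its underside; two holes 17 mm wide and 80 mm deep, 40 mm either side of the middle along y.
- book_1: Boxed pocket book (one of up to three alike, some may be absent): a closed grey slipcase 110 (x) x 58 (y) x 34 (z) mm, about 0.2 kg, lying flat. Origin at the centre of its underside, z up.
- book_2: Boxed pocket book (one of up to three alike, some may be absent): a closed grey slipcase 110 (x) x 58 (y) x 34 (z) mm, about 0.2 kg, lying flat. Origin at the centre of its underside, z up.
- book_3: Boxed pocket book (one of up to three alike, some may be absent): a closed grey slipcase 110 (x) x 58 (y) x 34 (z) mm, about 0.2 kg, lying flat. Origin at the centre of its underside, z up.
- board_top (a point): Centre of the top face of the fixed plywood pressing board, 150 (x) x 95 (y) x 12 mm thick, lying on the desk; the top is 12 mm above the desk. x runs along its long side, z up.
- brush_jar: Bystander: glass jar 76 mm across and 95 mm high, holding brushes up to 195 mm high. Origin at the centre of its underside.
- glasses_case: Bystander: black glasses case, 60 x 150 x 40 mm. Origin at the centre of its underside.
- mug: Bystander: white mug, 80 mm across and 90 mm high. Origin at the centre of its underside.
There are look-alikes about, which are no part of the job. What is shaped like the book_3 but purple or yellow is not meant.

How it is judged:
By the outcome, as a careful person would: the job done as asked, in the order asked, and still so for the second after the job is handed in, with the robot touching nothing.
Of book_1, book_2, book_3 only 2 to 3 are there at a start; the rules pass over those that are not, and their reading is None.
At some moment in a run one of book_1, book_2, book_3 may be knocked a few centimetres aside while the robot is not near it.
It also fails if it takes over 210 s, if anything falls off the work surface, if the arm or the gripper's body presses on something with over 40 N, if the wrist force passes 120 N, or if a joint passes its speed limit or range.

## Working session

There is one attempt and no reset: what is moved stays moved. The work goes in short steps, Python scripts to look and compute and a tool call to move; the robot and the scene stay as the last step left them, time stands still between calls to the robot, and variables do not carry over. Pictures are saved under pics/ and viewed, at most 14 in all, crops included, and the job is handed in when it is done.

Besides the shell and the picture viewer there is one more tool, called after "Call:" as a command line: name --argument value ..., lists and objects as JSON in quotes. jog_arm: Moves the arm, as the interface text tells. Its arguments: {"type":"object","properties":{"targets":{"type":"array","items":{"type":"object","properties":{"turn":{"type":"array","items":{"type":"number"}},"slide":{"type":"array","items":{"type":"number"}},"claw":{"type":"number"}}}}},"required":["targets"]}

```bash
ls; mkdir -p pics; cat > h.py <<'E'
from cell import *
import numpy as np, cv2
def ray(cam,px):
    m=cam["mtx"];d=np.array([(px[0]-m[0][2])/m[0][0],(px[1]-m[1][2])/m[1][1]])
    s=d.copy()
    for _ in range(20): s=d/(1+cam["k1"]*(s@s))
    R=np.array(cam["R"]);t=np.array(cam["t"])
    v=R.T@np.array([s[0],s[1],1]); return -R.T@t, v
def atz(cam,px,z):
    o,v=ray(cam,px); return o+v*(z-o[2])/v[2]
def proj(cam,X):
    R=np.array(cam["R"]);t=np.array(cam["t"]);c=R@np.array(X,float)+t
    s=c[:2]/c[2]; s=s*(1+cam["k1"]*(s@s)); m=cam["mtx"]
    return np.array([m[0][0]*s[0]+m[0][2],m[1][1]*s[1]+m[1][2]])
E
python3 - <<'E'
from h import *
for n in ["scene","top"]:
    c=read_camera(n); cv2.imwrite(f"pics/{n}0.png",cv2.resize(c["frame"],(800,600),interpolation=cv2.INTER_CUBIC))
    o=-np.array(c["R"]).T@np.array(c["t"]); print(n,o.round(),np.round(c["R"],2).tolist(),c["mtx"][0][0])
    for q,z in [("spindle_a",85),("bar_1",100),("rack",85),("book_1",34),("board_top",12),("brush_jar",50),("glasses_case",40),("mug",90)]:
        try: print(q,[(round(d["conf"],2),np.round(d["xy"]).tolist(),atz(c,d["xy"],z)[:2].round().tolist()) for d in look_for(q,n)])
        except Exception as e: print(q,e)
E
```

```text
pics
scene [1397.  288.  701.] [[-0.4, 0.92, -0.02], [0.51, 0.2, -0.84], [-0.76, -0.34, -0.55]] 376.5312072801664
spindle_a [(0.9, [345.0, 223.0], [553.0, 163.0]), (0.78, [418.0, 230.0], [514.0, 354.0])]
bar_1 [(0.67, [344.0, 221.0], [568.0, 161.0]), (0.63, [246.0, 217.0], [645.0, -91.0]), (0.62, [275.0, 222.0], [639.0, -10.0]), (0.19, [257.0, 236.0], [712.0, -30.0])]
rack [(0.86, [256.0, 236.0], [697.0, -41.0]), (0.25, [350.0, 229.0], [576.0, 182.0])]
book_1 [(0.97, [227.0, 197.0], [486.0, -238.0]), (0.84, [137.0, 192.0], [569.0, -546.0]), (0.72, [201.0, 225.0], [652.0, -238.0]), (0.7, [169.0, 165.0], [362.0, -558.0]), (0.67, [175.0, 196.0], [547.0, -402.0]), (0.58, [201.0, 175.0], [386.0, -396.0])]
board_top [(0.67, [284.0, 209.0], [453.0, -51.0])]
brush_jar [(0.87, [282.0, 267.0], [745.0, 50.0]), (0.74, [176.0, 198.0], [576.0, -378.0])]
glasses_case [(0.74, [225.0, 264.0], [779.0, -91.0])]
mug [(0.61, [152.0, 226.0], [769.0, -317.0])]
top [ 439. -110. 1688.] [[-0.01, -1.0, -0.0], [-1.0, 0.01, -0.09], [0.09, 0.0, -1.0]] 413.4716422437346
spindle_a [(0.85, [136.0, 210.0], [513.0, 343.0]), (0.75, [180.0, 200.0], [550.0, 167.0])]
bar_1 []
rack [(0.58, [234.0, 174.0], [651.0, -44.0])]
book_1 [(0.92, [367.0, 205.0], [525.0, -574.0]), (0.82, [366.0, 251.0], [341.0, -563.0]), (0.77, [285.0, 224.0], [454.0, -244.0]), (0.74, [325.0, 207.0], [518.0, -405.0]), (0.71, [330.0, 249.0], [351.0, -419.0]), (0.55, [285.0, 182.0], [622.0, -247.0])]
board_top [(0.62, [234.0, 222.0], [463.0, -40.0])]
brush_jar [(0.85, [208.0, 146.0], [769.0, 62.0])]
glasses_case [(0.66, [325.0, 206.0], [521.0, -402.0]), (0.63, [251.0, 150.0], [754.0, -111.0])]
mug [(0.81, [316.0, 162.0], [693.0, -365.0]), (0.22, [286.0, 222.0], [458.0, -240.0])]
```

View pics/top0.png

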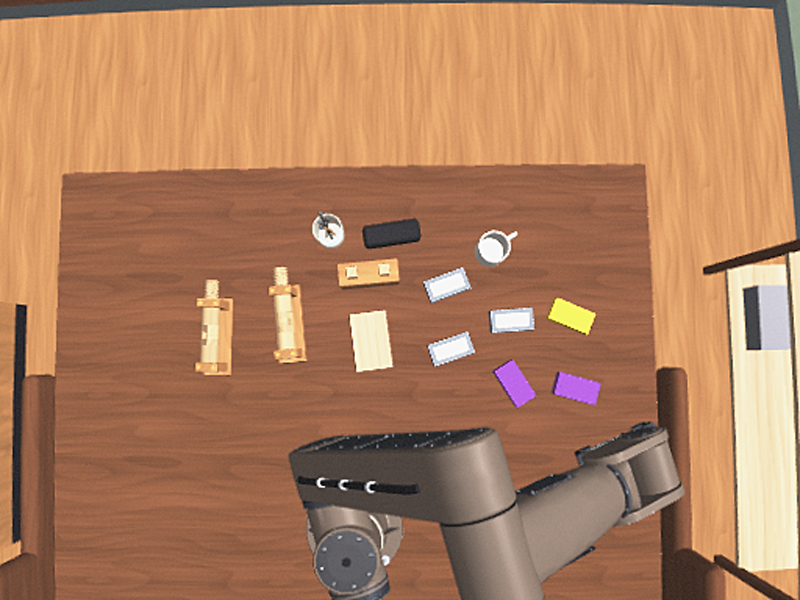

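View pics/scene0.png

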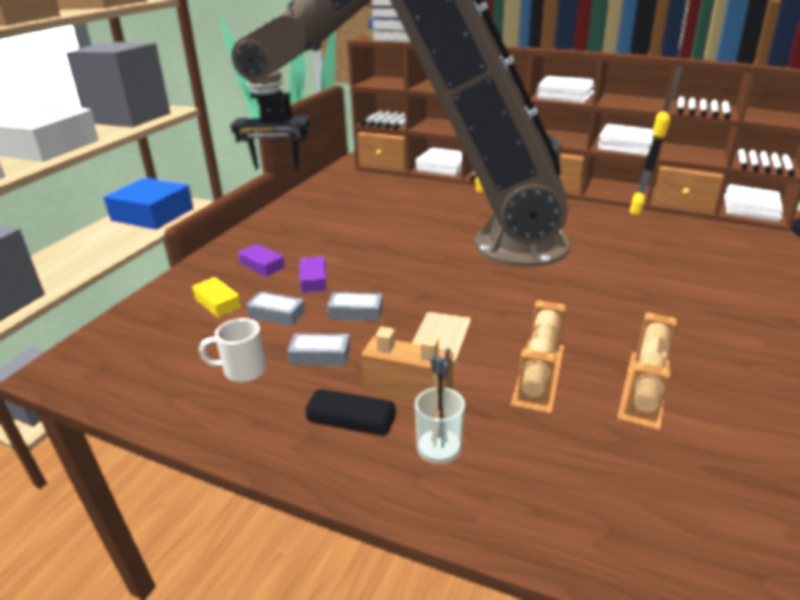

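The three grey slipcases (top camera, 512 px scale) are at (285,224), (325,207) and (285,182). Look-alikes to reject are yellow at (367,205) and purple at (330,249) and (366,251). Spindles are at (136,210) and (180,200), the rack at (234,174) and the board at (234,222). I'll move in for a closer look.

Call:
jog_arm --targets '[{"turn":[0,0,0],"slide":[25,44,20],"claw":100},{"turn":[0,0,0],"slide":[25,44,20],"claw":100},{"turn":[0,0,0],"slide":[25,44,20],"claw":100},{"turn":[0,0,0],"slide":[25,44,20],"claw":100},{"turn":[0,0,0],"slide":[25,44,20],"claw":100}]'

```text
t: 1.52
eef_pos: [354.4, -360.2, 315.5]
tcp_rot: [3.141, -0.0, 0.375]
ft_force: [0.4, 0.3, 0.4]
opening: 1.001
grip_force: 0.0
```

Call:
jog_arm --targets '[{"turn":[0,0,0],"slide":[25,44,20],"claw":100},{"turn":[0,0,0],"slide":[25,44,20],"claw":100},{"turn":[0,0,0],"slide":[25,44,20],"claw":100},{"turn":[0,0,0],"slide":[25,44,20],"claw":100},{"turn":[0,0,0],"slide":[25,44,20],"claw":100}]'

```text
t: 2.15
eef_pos: [479.3, -140.0, 415.6]
tcp_rot: [3.141, -0.0, 0.375]
ft_force: [0.6, -0.6, 0.4]
opening: 1.0
grip_force: 0.0
```

```bash
python3 - <<'E'
from h import *
s=state(); print(s["t"],s["eef_pos"],s["tcp_rot"],np.round(s["joints"],2))
c=read_camera("wrist"); cv2.imwrite("pics/w1.png",cv2.resize(c["frame"],(800,600),interpolation=cv2.INTER_CUBIC)); 
import pickle; pickle.dump(c,open("w1.pkl","wb"))
R=np.array(c["R"]);print((-R.T@np.array(c["t"])).round(),R.round(2).tolist(),c["mtx"][0][0],c["k1"])
E
```

```text
2.15 [ 479.32692953 -140.01864263  415.55615753] [ 3.14108418e+00 -3.32212606e-04  3.74802030e-01] [-0.42  0.16  1.53 -0.    1.46  0.78]
[ 557. -110.  585.] [[0.37, -0.93, 0.0], [-0.89, -0.35, 0.29], [-0.27, -0.11, -0.96]] 274.0508086202367 -0.06456357632853615
```

View pics/w1.png

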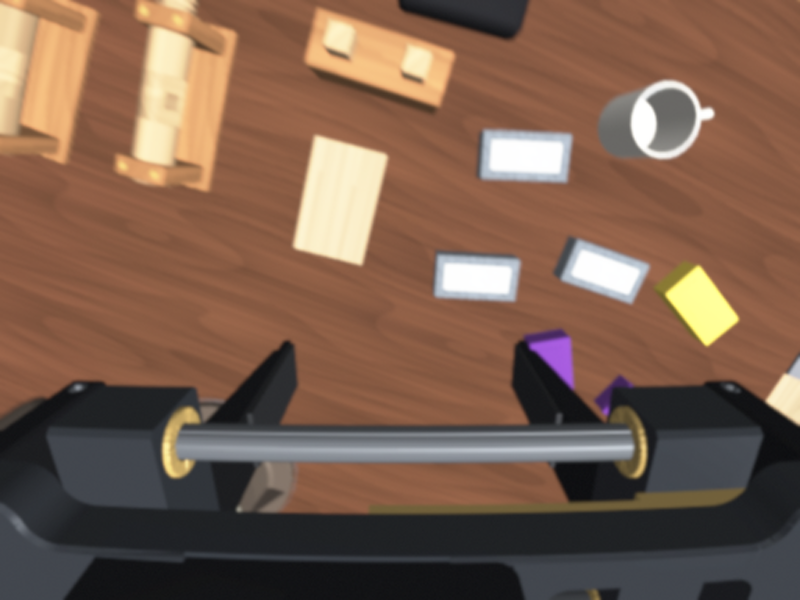

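Wrist view: board at centre (340,200), rack at (380,60) with knobs at (340,35) and (417,62). Grey books are at (525,157), (477,278) and (603,270). The near spindle's hole is visible at (170,100). Next I'll move over the spindles.

Call:
jog_arm --targets '[{"turn":[0,0,-5],"slide":[-5,49,-10],"claw":100},{"turn":[0,0,-5],"slide":[-5,49,-10],"claw":100},{"turn":[0,0,-5],"slide":[-5,49,-10],"claw":100},{"turn":[0,0,-6.5],"slide":[-5,49,-10],"claw":100},{"turn":[0,0,0],"slide":[-5,49,-10],"claw":100}]'

```text
t: 2.82
eef_pos: [453.4, 104.9, 364.5]
tcp_rot: [3.142, -0.001, -0.002]
ft_force: [1.2, -0.5, -0.9]
opening: 0.998
grip_force: 0.0
```

Call:
jog_arm --targets '[{"turn":[0,0,0],"slide":[-5,49,-10],"claw":100},{"turn":[0,0,0],"slide":[-5,49,-10],"claw":100},{"turn":[0,0,0],"slide":[-5,49,-10],"claw":100}]'

```text
t: 3.2
eef_pos: [438.4, 251.9, 334.5]
tcp_rot: [-3.142, -0.0, -0.0]
ft_force: [0.5, -0.4, -0.1]
opening: 1.002
grip_force: 0.0
```

```bash
python3 - <<'E'
from h import *
import pickle
c=pickle.load(open("w1.pkl","rb"))
k=.64
for n,z,P in [("board",12,[(316,136),(387,155),(363,265),(294,247)]),("rack",85,[(313,10),(455,52),(437,108)]),("knobs",121,[(340,33),(418,59)]),("b1",34,[(436,256),(519,257),(518,300),(436,297)]),("b2",34,[(482,131),(571,133),(569,180),(482,178)]),("b3",34,[(578,240),(648,265),(635,302),(563,278)])]:
    print(n,[atz(c,(x*k,y*k),z)[:2].round().tolist() for x,y in P])
s=state(); print(s["t"],s["eef_pos"],s["tcp_rot"],np.round(s["joints"],2))
c=read_camera("wrist"); pickle.dump(c,open("w2.pkl","wb")); cv2.imwrite("pics/w2.png",cv2.resize(c["frame"],(800,600),interpolation=cv2.INTER_CUBIC)); 
E
```

```text
board [[550.0, 7.0], [561.0, -85.0], [414.0, -106.0], [404.0, -10.0]]
rack [[670.0, 36.0], [686.0, -118.0], [627.0, -121.0]]
knobs [[652.0, -6.0], [657.0, -86.0]]
b1 [[466.0, -191.0], [505.0, -294.0], [451.0, -318.0], [414.0, -213.0]]
b2 [[630.0, -184.0], [670.0, -286.0], [619.0, -310.0], [579.0, -207.0]]
b3 [[555.0, -356.0], [561.0, -462.0], [509.0, -472.0], [502.0, -362.0]]
3.2 [438.400284   251.92802036 334.49321886] [-3.14157345e+00 -4.01564132e-04 -3.63243412e-04] [ 0.39  0.21  1.67 -0.    1.27  1.96]
```

View pics/w2.png

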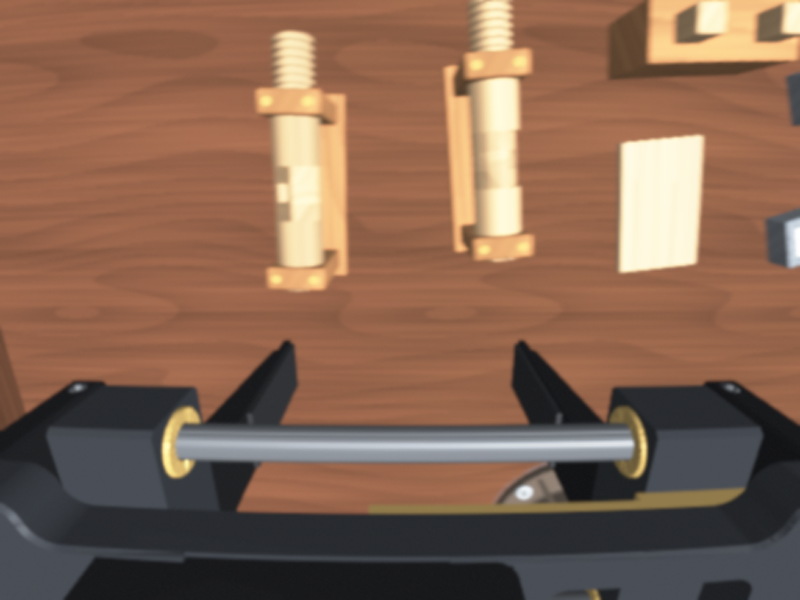

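```bash
python3 - <<'E'
from h import *
import pickle
c=pickle.load(open("w2.pkl","rb")); k=.64
for n,P in [("L",[(291,101),(304,279)]),("R",[(498,63),(502,246)])]:
    Q=[atz(c,(x*k,y*k),112)[:2] for x,y in P]; d=Q[0]-Q[1]; print(n,np.round(Q).tolist(),((Q[0]+Q[1])/2).round(1),np.linalg.norm(d).round(1),np.degrees(np.arctan2(d[1],d[0])).round(1))
f=c["frame"]
a=cv2.resize(f[55:190,160:225],None,fx=4.4,fy=4.4,interpolation=cv2.INTER_CUBIC);b=cv2.resize(f[25:160,280:345],None,fx=4.4,fy=4.4,interpolation=cv2.INTER_CUBIC)
cv2.imwrite("pics/w2c.png",np.hstack([a,b]))
E
```

```text
L [[576.0, 348.0], [419.0, 346.0]] [497.3 347.2] 157.4 0.6
R [[606.0, 173.0], [450.0, 160.0]] [528.2 166.5] 156.1 4.5
```

View pics/w2c.png

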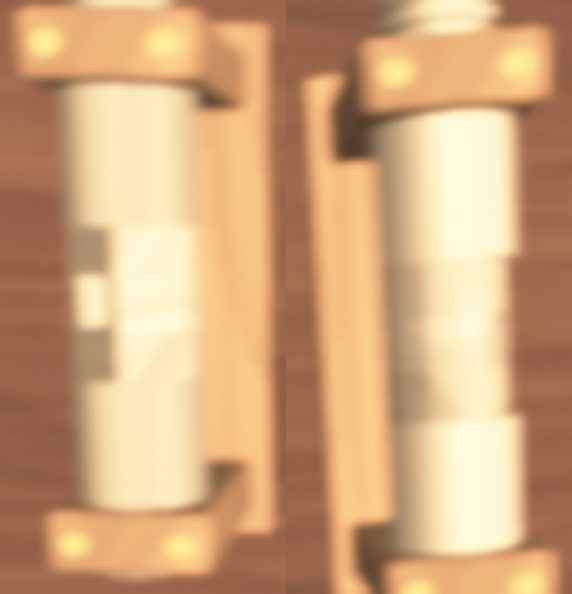

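Call:
jog_arm --targets '[{"turn":[0,0,0],"slide":[0,37,-46],"claw":100},{"turn":[0,0,0],"slide":[0,37,-46],"claw":100},{"turn":[0,0,0],"slide":[0,37,-46],"claw":100},{"turn":[0,0,0],"slide":[0,37,-46],"claw":100}]'

```text
t: 3.75
eef_pos: [438.8, 399.5, 149.3]
tcp_rot: [-3.141, -0.0, -0.0]
ft_force: [1.1, -0.5, 0.1]
opening: 1.001
grip_force: 0.0
```

```bash
python3 - <<'E'
from h import *
import pickle
c=read_camera("wrist"); pickle.dump(c,open("w3.pkl","wb"))
E
```

Call:
jog_arm --targets '[{"turn":[0,0,0],"slide":[4,-60,0],"claw":100},{"turn":[0,0,0],"slide":[4,-60,0],"claw":100},{"turn":[0,0,0],"slide":[4,-60,0],"claw":100},{"turn":[0,0,0],"slide":[4,-60,0],"claw":100},{"turn":[0,0,0],"slide":[4,-60,0],"claw":100}]'

```text
t: 4.42
eef_pos: [458.8, 96.4, 150.9]
tcp_rot: [3.142, -0.001, -0.0]
ft_force: [0.5, 0.4, 0.4]
opening: 0.999
grip_force: 0.0
```

```bash
python3 - <<'E'
from h import *
import pickle
print(state()["eef_pos"])
c=read_camera("wrist"); pickle.dump(c,open("w4.pkl","wb"))
a=pickle.load(open("w3.pkl","rb"))
def crop(c,X,h=110,w=110):
    p=proj(c,X).astype(int); f=c["frame"]; y0=max(0,p[1]-h);x0=max(0,p[0]-w); print(x0,y0)
    return cv2.resize(f[y0:y0+200,x0:x0+133],None,fx=3,fy=3,interpolation=cv2.INTER_CUBIC)
A=crop(a,(497,347,85),100,66);B=crop(c,(528,166,85),100,66)
h=min(len(A),len(B)); cv2.imwrite("pics/w34.png",np.hstack([A[:h],B[:h]])[:600])
E
```

```text
[458.82339388  96.44883597 150.89661276]
253 37
109 24
```

View pics/w34.png

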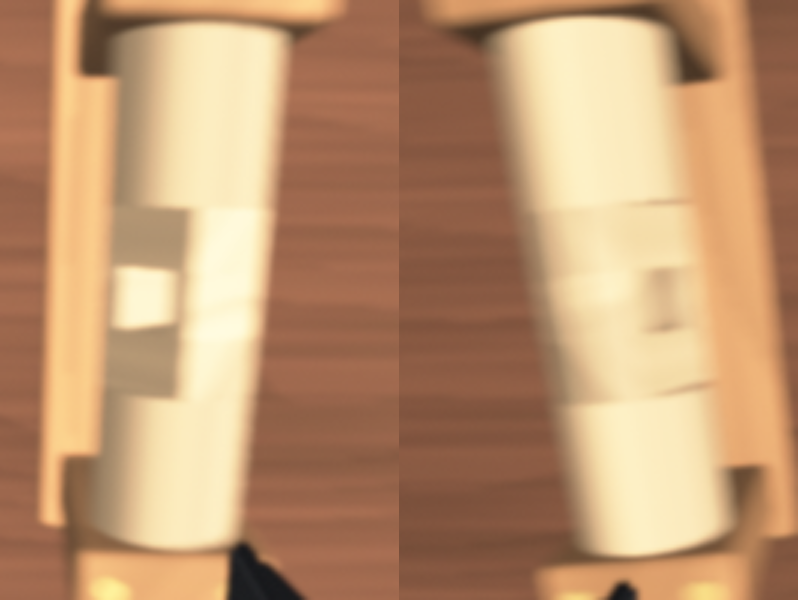

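```bash
python3 - <<'E'
from h import *
import pickle
from scipy.optimize import brentq
def go(name,f,off,mid,yaw,sil,edge,hole):
    c=pickle.load(open(f,"rb")); u=np.array([np.cos(yaw),np.sin(yaw),0]); n=np.array([-u[1],u[0],0]); m=np.array([*mid,85.])
    px=lambda p:(p[0]/3+off[0]-0.33,p[1]/3+off[1]-.33)
    for a,b in sil:
        r=[ray(c,px(p)) for p in(a,b)]; o=r[0][0]-m; o2=np.array([o@n,o[2]])
        dirs=[np.array([v@n,v[2]])/np.hypot(v@n,v[2]) for _,v in r]
        bis=dirs[0]+dirs[1]; bis/=np.hypot(*bis); half=np.arccos(dirs[0]@dirs[1])/2
        D=22/np.sin(half); q=o2+bis*D; s=-o2[1]/bis[1]; print(name,"sil x~",(atz(c,px(a),85)).round()[:2],"lat at z85",(o2+bis*s)[0].round(1),"fullfix",q.round(1))
    def hit(p,R):
        o,v=ray(c,px(p)); o=o-m; a=(v@n)**2+v[2]**2;b=2*((o@n)*(v@n)+o[2]*v[2]);cc=(o@n)**2+o[2]**2-R*R
        t=(-b-np.sqrt(max(b*b-4*a*cc,0)))/2/a; P=o+v*t; return np.degrees(np.arctan2(-(P@n),P[2])).round(1),(P@u).round(1)
    print("edge",[hit(p,22) for p in edge],"hole",[hit(p,17) for p in hole])
go("L","w3.pkl",(253,37),(497,347),np.radians(.6),[((113,100),(285,100)),((97,500),(245,500))],[(188,210),(178,395)],[(145,297)])
go("R","w4.pkl",(109,24),(528,166.5),np.radians(4.5),[((98,100),(279,100)),((174,500),(331,500))],[(230,210),(240,395)],[(268,299),(246,299)])
E
```

```text
L sil x~ [550. 374.] lat at z85 3.5 fullfix [4.6 5. ]
L sil x~ [437. 375.] lat at z85 6.5 fullfix [6.6 0.5]
edge [(np.float64(-24.2), np.float64(25.2)), (np.float64(-25.5), np.float64(-22.4))] hole [(np.float64(-78.3), np.float64(1.8))]
R sil x~ [581. 190.] lat at z85 -5.5 fullfix [-9.2 13.2]
R sil x~ [469. 179.] lat at z85 -7.0 fullfix [-9.3  8.5]
edge [(np.float64(46.6), np.float64(22.7)), (np.float64(34.4), np.float64(-24.6))] hole [(np.float64(102.4), np.float64(-1.2)), (np.float64(62.9), np.float64(-0.2))]
```

Call:
jog_arm --targets '[{"turn":[0,0,2],"slide":[-8,34,0],"claw":100},{"turn":[0,0,2.5],"slide":[-8,34,0],"claw":100}]'

```text
t: 4.72
eef_pos: [443.0, 166.3, 150.8]
tcp_rot: [-3.142, -0.0, 0.077]
ft_force: [-0.4, -0.0, -0.5]
opening: 1.003
grip_force: 0.0
```

```bash
python3 - <<'E'
from h import *
import pickle
c=read_camera("wrist"); pickle.dump(c,open("w5.pkl","wb"))
E
```

Call:
jog_arm --targets '[{"turn":[0,0,0],"slide":[-8,47,0],"claw":100},{"turn":[0,0,0],"slide":[-8,47,0],"claw":100},{"turn":[0,0,-2],"slide":[-8,47,0],"claw":100},{"turn":[0,0,-2],"slide":[-8,45,0],"claw":100}]'

```text
t: 5.28
eef_pos: [410.5, 354.0, 150.8]
tcp_rot: [-3.142, -0.0, 0.007]
ft_force: [1.1, -0.1, 0.6]
opening: 1.001
grip_force: 0.0
```

```bash
python3 - <<'E'
from h import *
import pickle
print(state()["eef_pos"])
a=read_camera("wrist"); pickle.dump(a,open("w6.pkl","wb"))
c=pickle.load(open("w5.pkl","rb"))
def crop(c,X,h=100,w=66):
    p=proj(c,X).astype(int); f=c["frame"]; y0=max(0,p[1]-h);x0=max(0,p[0]-w); print(x0,y0)
    return cv2.resize(f[y0:y0+200,x0:x0+133],None,fx=3,fy=3,interpolation=cv2.INTER_CUBIC)
A=crop(a,(497,347,85));B=crop(c,(528,166,85))
cv2.imwrite("pics/w56.png",np.hstack([A[:600],B[:600]]))
E
```

```text
[410.4812181  353.9574826  150.80890824]
201 2
200 4
```

View pics/w56.png

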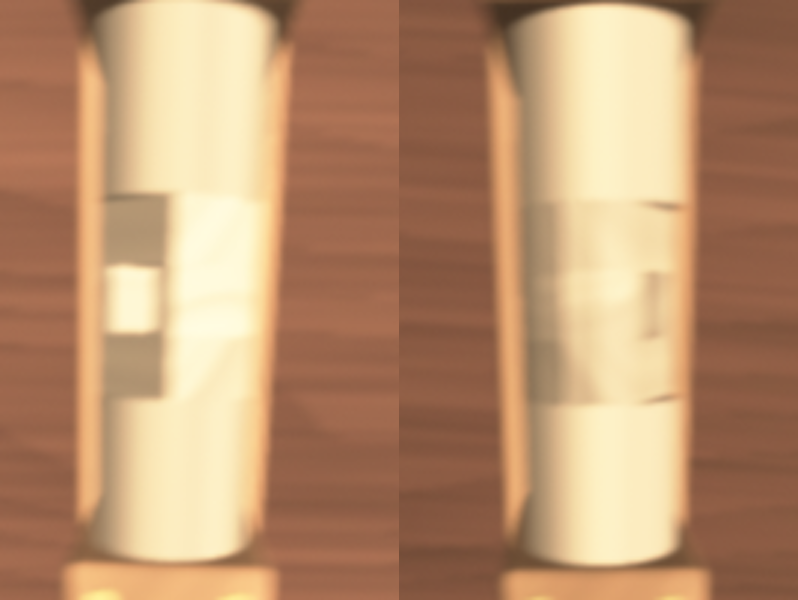

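```bash
cat > spin.py <<'E'
from h import *
import pickle
def go(name,f,off,mid,yaw,sil,edge,hole=[],dots=[]):
    c=pickle.load(open(f,"rb")) if isinstance(f,str) else f; u=np.array([np.cos(yaw),np.sin(yaw),0]); n=np.array([-u[1],u[0],0]); m=np.array([*mid,85.])
    px=lambda p:(p[0]/3+off[0]-0.33,p[1]/3+off[1]-.33)
    print(name,"dots",[atz(c,px(p),112)[:2].round(1).tolist() for p in dots])
    lat=[]
    for a,b in sil:
        r=[ray(c,px(p)) for p in(a,b)]; o=r[0][0]-m; o2=np.array([o@n,o[2]])
        dirs=[np.array([v@n,v[2]])/np.hypot(v@n,v[2]) for _,v in r]
        bis=dirs[0]+dirs[1]; s=-o2[1]/bis[1]; q=(o2+bis*s)[0]; lat.append(q); print("x",atz(c,px(a),85)[0].round(),"lat",q.round(1))
    if lat: m=m+n*np.mean(lat)
    def hit(p,R):
        o,v=ray(c,px(p)); o=o-m; a=(v@n)**2+v[2]**2;b=2*((o@n)*(v@n)+o[2]*v[2]);cc=(o@n)**2+o[2]**2-R*R
        t=(-b-np.sqrt(max(b*b-4*a*cc,0)))/2/a; P=o+v*t; return float(np.degrees(np.arctan2(-(P@n),P[2])).round(1)),float((P@u).round(1))
    print("edge",[hit(p,22) for p in edge],"hole",[hit(p,17) for p in hole])
E
python3 - <<'E'
from spin import *
go("L","w6.pkl",(201,2),(497,347),np.radians(.6),[((103,100),(268,100)),((100,500),(250,500))],[(168,200),(163,390)],[],[(103,597),(237,597)])
go("R","w5.pkl",(200,4),(528,166.5),np.radians(4.5),[((121,100),(289,100)),((128,500),(284,500))],[(241,205),(243,395)],[],[(141,600),(274,600)])
E
```

```text
L dots [[420.5, 372.6], [420.8, 336.5]]
x 548.0 lat 4.0
x 441.0 lat 6.9
edge [(-8.0, 23.7), (-11.8, -21.9)] hole []
R dots [[449.9, 176.0], [452.7, 140.2]]
x 578.0 lat -1.5
x 471.0 lat -2.6
edge [(20.8, 23.0), (24.8, -23.2)] hole []
```

```bash
python3 - <<'E'
from spin import *
L=((498.5,352.4),np.radians(-.9)); R=((529,164.5),np.radians(5))
go("L6","w6.pkl",(201,2),*L,[],[(168,200),(163,390)])
go("L3","w3.pkl",(253,37),*L,[],[(188,210),(178,395)],[(145,297)])
go("R5","w5.pkl",(200,4),*R,[],[(241,205),(243,395)])
go("R4","w4.pkl",(109,24),*R,[],[(230,210),(240,395)],[(268,299)])
go("L2","w2.pkl",(160,55),*L,[],[(110*3/4.4,230*3/4.4),(115*3/4.4,375*3/4.4)])
E
```

```text
L6 dots []
edge [(-9.6, 22.1), (-10.3, -23.6)] hole []
L3 dots []
edge [(-11.9, 23.5), (-10.0, -23.7)] hole [(-47.4, 0.8)]
R5 dots []
edge [(21.2, 22.1), (24.1, -24.1)] hole []
R4 dots []
edge [(41.1, 21.7), (28.4, -25.3)] hole [(97.4, -2.1)]
L2 dots []
edge [(-7.8, 22.6), (-10.2, -23.5)] hole []
```

Left spindle: axis about (498.5,352.4), yaw -1°, flat at about -53°. Right spindle: axis about (529,164.5), yaw 5°, flat at about +67°. I'll grip the left one on its near round part, pre-tilted by -27°.

Call:
jog_arm --targets '[{"turn":[-9,0,0],"slide":[14,9,-4],"claw":90},{"turn":[-9,0,0],"slide":[14,9,-4],"claw":90},{"turn":[-9,0,0],"slide":[14,9,-3],"claw":90},{"turn":[0,0,0],"slide":[0,-12,-24],"claw":90}]'

```text
t: 5.82
eef_pos: [453.5, 369.6, 114.8]
tcp_rot: [2.669, 0.003, 0.01]
ft_force: [-0.4, -0.6, -1.5]
opening: 0.899
grip_force: 0.0
```

Call:
jog_arm --targets '[{"turn":[0,0,0],"slide":[0,-12,-24],"claw":90},{"turn":[0,0,0],"slide":[0,-12,-23],"claw":80},{"turn":[0,0,0],"slide":[0,0,0],"claw":60},{"turn":[0,0,0],"slide":[0,0,0],"claw":0},{"turn":[0,0,0],"slide":[0,0,0],"claw":0}]'

```text
t: 6.45
eef_pos: [453.2, 344.0, 69.6]
tcp_rot: [2.671, 0.002, 0.008]
ft_force: [-0.2, -0.7, -0.6]
opening: 0.541
grip_force: 0.0
```

Call:
jog_arm --targets '[{"turn":[0,0,0],"slide":[0,0,0],"claw":0},{"turn":[0,0,0],"slide":[0,0,0],"claw":0}]'

```text
t: 6.7
eef_pos: [453.1, 344.5, 69.1]
tcp_rot: [2.673, 0.002, 0.007]
ft_force: [-0.1, 5.6, 0.4]
opening: 0.457
grip_force: 30.0
```

Call:
jog_arm --targets '[{"turn":[10.6,0,0],"slide":[0,3.3,-1.3],"claw":0},{"turn":[10.6,0,0],"slide":[0,3.4,-0.7],"claw":0},{"turn":[10.6,0,0],"slide":[0,3.5,0],"claw":0},{"turn":[10.6,0,0],"slide":[0,3.5,0.6],"claw":0},{"turn":[10.6,0,0],"slide":[0,3.3,1.3],"claw":0}]'

```text
t: 7.32
eef_pos: [452.3, 359.0, 68.0]
tcp_rot: [-2.791, 0.006, 0.015]
ft_force: [7.9, -10.8, 3.0]
opening: 0.462
grip_force: 29.9
```

Call:
jog_arm --targets '[{"turn":[0,0,0],"slide":[0,0,0],"claw":0}]'

```text
t: 7.45
eef_pos: [452.1, 359.0, 67.9]
tcp_rot: [-2.791, 0.008, 0.014]
ft_force: [10.5, -7.7, 5.9]
opening: 0.46
grip_force: 29.5
```

```bash
python3 - <<'E'
from h import *
import pickle
print(state()["eef_pos"],state()["ft_force"])
a=read_camera("wrist"); pickle.dump(a,open("w7.pkl","wb"))
p=proj(a,(498.5,352.4,101)).astype(int);x0,y0=max(0,p[0]-66),max(0,p[1]-100); print(x0,y0)
A=cv2.resize(a["frame"][y0:y0+200,x0:x0+133],None,fx=3,fy=3,interpolation=cv2.INTER_CUBIC)
cv2.imwrite("pics/w7.png",A)
E
```

```text
[452.10144519 359.02778303  67.85308763] [10.45990989 -7.71420289  5.88837689]
182 81
```

View pics/w7.png

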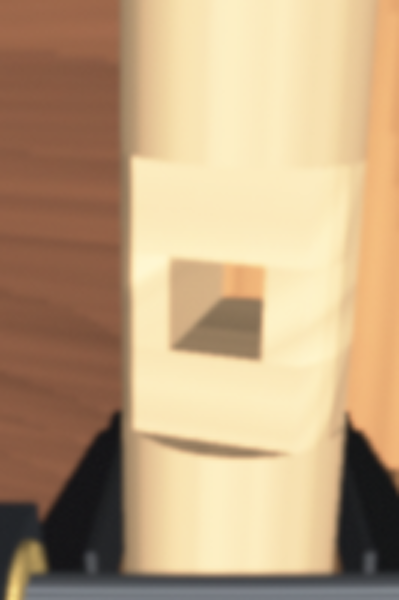

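```bash
cat > fit.py <<'E'
from h import *
import pickle
from scipy.optimize import least_squares
def fit(f,off,mid,yaw0,pts,sil,th0):
    c=pickle.load(open(f,"rb"))
    px=lambda p:np.array([p[0]/3+off[0]-.33,p[1]/3+off[1]-.33])
    def res(v):
        th,lat,al,dy=v; yaw=yaw0+dy; u=np.array([np.cos(yaw),np.sin(yaw),0]);n=np.array([-u[1],u[0],0]);z=np.array([0,0,1.])
        m=np.array([*mid,85.])+al*u+lat*n; N=-np.sin(th)*n+np.cos(th)*z; Y=np.cos(th)*n+np.sin(th)*z
        r=[]
        for (x,y,zz),p in pts: r+=list(proj(c,m+x*u+y*Y+zz*N)-px(p))
        for p,sg in sil:
            o,d=ray(c,px(p)); w=np.cross(u,d); w/=np.linalg.norm(w); r.append((abs((o-m)@w)-22)*1.0)
        return np.array(r+[dy*100])
    s=least_squares(res,[th0,0,0,0]); v=s.x; print("theta",np.degrees(v[0]).round(1),"lat,al",v[1:3].round(1),"yaw",np.degrees(yaw0+v[3]).round(1),"res",s.fun.round(1).tolist())
E
python3 - <<'E'
from fit import *
fit("w7.pkl",(182,81),(498.5,352.4),np.radians(-.9),
 [((8.5,8.5,16),(172,258)),((8.5,-8.5,16),(266,266)),((-8.5,-8.5,16),(262,360)),((-8.5,8.5,16),(172,350)),((25,15,16),(131,158)),((-25,15,16),(132,430))],
 [((121,60),1),((375,60),-1),((126,520),1),((342,520),-1)],0)
E
```

```text
theta 4.6 lat,al [-1.6 -0.7] yaw -0.9 res [-0.9, -0.4, 0.2, -0.2, 0.2, 0.7, -1.0, 0.2, 0.6, -0.4, 1.2, 0.2, -0.2, 0.0, 0.1, 0.4, 0.0]
```

```bash
python3 - <<'E'
from fit import *
P=[((8.5,8.5,16),(172,258)),((8.5,-8.5,16),(266,266)),((-8.5,-8.5,16),(262,360)),((-8.5,8.5,16),(172,350)),((-8.5,8.5,-20.3),(223,298))]
S=[((121,60),1),((375,60),-1),((126,520),1),((342,520),-1)]
a=("w7.pkl",(182,81),(498.5,352.4),np.radians(-.9))
fit(*a,P,[],0);fit(*a,P,S,0)
E
```

```text
theta 5.4 lat,al [-1.6 -0.7] yaw -0.9 res [-0.7, -0.4, 0.6, -0.2, 0.6, 0.6, -0.8, 0.3, 0.2, -0.3, 0.1]
theta 5.3 lat,al [-1.6 -0.7] yaw -0.9 res [-0.6, -0.4, 0.6, -0.2, 0.6, 0.6, -0.7, 0.3, 0.3, -0.3, -0.2, 0.0, 0.1, 0.4, 0.1]
```

Call:
jog_arm --targets '[{"turn":[-5.2,0,0],"slide":[0,-1.6,-0.5],"claw":0},{"turn":[0,0,0],"slide":[0,0,0],"claw":0}]'

```text
t: 7.75
eef_pos: [451.7, 357.5, 67.2]
tcp_rot: [-2.887, 0.009, 0.016]
ft_force: [14.1, -21.9, 9.7]
opening: 0.459
grip_force: 29.9
```

Call:
jog_arm --targets '[{"turn":[0,0,0],"slide":[0,0,0],"claw":50},{"turn":[0,0,0],"slide":[0,0,0],"claw":70},{"turn":[0,0,0],"slide":[0,-6,24],"claw":90},{"turn":[0,0,0],"slide":[0,-10,45],"claw":90},{"turn":[0,0,5],"slide":[4,-30,40],"claw":90}]'

```text
t: 8.38
eef_pos: [451.4, 312.7, 176.1]
tcp_rot: [-2.885, 0.018, 0.107]
ft_force: [0.1, -0.6, -0.5]
opening: 0.859
grip_force: 0.0
```

Call:
jog_arm --targets '[{"turn":[5,0.4,0],"slide":[7,-45,0],"claw":90},{"turn":[5,0.4,0],"slide":[7,-45,0],"claw":90},{"turn":[5,0.4,0],"slide":[7,-45,0],"claw":90},{"turn":[0,0,0],"slide":[7,-40,0],"claw":90}]'

```text
t: 8.88
eef_pos: [480.1, 135.5, 174.5]
tcp_rot: [-2.621, 0.011, 0.106]
ft_force: [0.2, 0.3, -1.2]
opening: 0.903
grip_force: 0.0
```

Call:
jog_arm --targets '[{"turn":[0,0,0],"slide":[6,-5,-37],"claw":90},{"turn":[0,0,0],"slide":[-1,13,-23],"claw":90},{"turn":[0,0,0],"slide":[-1,13,-23],"claw":90},{"turn":[0,0,0],"slide":[-1,13.5,-23],"claw":75},{"turn":[0,0,0],"slide":[0,0,0],"claw":60}]'

```text
t: 9.5
eef_pos: [482.2, 172.6, 67.8]
tcp_rot: [-2.622, 0.013, 0.109]
ft_force: [-0.4, -0.7, -0.5]
opening: 0.744
grip_force: 0.0
```

Call:
jog_arm --targets '[{"turn":[0,0,0],"slide":[0,0,0],"claw":0},{"turn":[0,0,0],"slide":[0,0,0],"claw":0},{"turn":[0,0,0],"slide":[0,0,0],"claw":0}]'

```text
t: 9.88
eef_pos: [483.8, 169.9, 68.5]
tcp_rot: [-2.627, 0.008, 0.107]
ft_force: [0.1, -11.5, -1.8]
opening: 0.458
grip_force: 30.0
```

Call:
jog_arm --targets '[{"turn":[-10,-1,0],"slide":[0.3,-3,-1.4],"claw":0},{"turn":[-10,-1,0],"slide":[0.3,-3.2,-0.9],"claw":0},{"turn":[-10,-1,0],"slide":[0.3,-3.3,-0.3],"claw":0},{"turn":[-10,-1,0],"slide":[0.3,-3.3,0.3],"claw":0},{"turn":[-10,-1,0],"slide":[0.3,-3.2,0.9],"claw":0}]'

```text
t: 10.5
eef_pos: [484.7, 154.9, 67.0]
tcp_rot: [2.844, 0.019, 0.094]
ft_force: [3.6, -14.5, -37.0]
opening: 0.458
grip_force: 29.9
```

Call:
jog_arm --targets '[{"turn":[-10,-1,0],"slide":[0.3,-3,1.4],"claw":0},{"turn":[0,0,0],"slide":[0,0,0],"claw":0}]'

```text
t: 10.75
eef_pos: [484.7, 152.0, 68.3]
tcp_rot: [2.667, 0.021, 0.094]
ft_force: [18.2, -25.3, -2.9]
opening: 0.459
grip_force: 29.9
```

```bash
python3 - <<'E'
from h import *
import pickle
print(state()["eef_pos"],state()["ft_force"])
a=read_camera("wrist"); pickle.dump(a,open("w8.pkl","wb"))
p=proj(a,(529,164.5,101)).astype(int);x0,y0=max(0,p[0]-66),max(0,p[1]-100); print(x0,y0)
A=cv2.resize(a["frame"][y0:y0+200,x0:x0+133],None,fx=3,fy=3,interpolation=cv2.INTER_CUBIC)
cv2.imwrite("pics/w8.png",A)
E
```

```text
[484.67333378 152.02423617  68.31050436] [ 18.21586398 -25.26777329  -2.86677564]
207 84
```

View pics/w8.png

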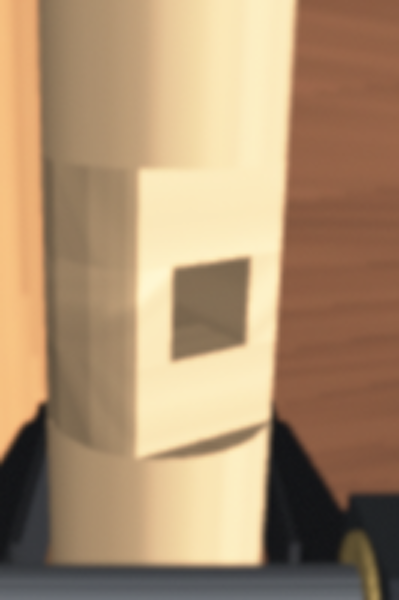

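```bash
python3 - <<'E'
from fit import *
P=[((8.5,8.5,16),(173,268)),((8.5,-8.5,16),(250,257)),((-8.5,-8.5,16),(245,347)),((-8.5,8.5,16),(172,361)),((25,15,16),(138,170)),((-25,15,16),(133,457))]
S=[((44,60),1),((293,60),-1),((49,520),1),((268,520),-1)]
a=("w8.pkl",(207,84),(529,164.5),np.radians(5))
fit(*a,P,S,.3);fit(*a,P,[],.3)
E
```

```text
theta 4.4 lat,al [-0.9 -1.4] yaw 4.9 res [-0.6, -0.3, 0.8, -0.3, 0.8, -0.0, -1.1, 0.7, 0.2, -0.3, 0.7, 0.4, -0.6, -0.2, 0.4, 0.9, -0.2]
theta 5.4 lat,al [-0.5 -1.3] yaw 4.8 res [-0.6, -0.3, 0.5, -0.4, 0.5, -0.2, -1.1, 0.8, 0.3, -0.3, 0.8, 0.5, -0.3]
```

Call:
jog_arm --targets '[{"turn":[-4.8,-0.4,0],"slide":[0,-1.4,0.8],"claw":0},{"turn":[0,0,0],"slide":[0,0,0],"claw":0}]'

```text
t: 11.05
eef_pos: [484.8, 150.6, 69.1]
tcp_rot: [2.586, 0.021, 0.09]
ft_force: [16.8, -20.0, -6.1]
opening: 0.454
grip_force: 29.9
```

Call:
jog_arm --targets '[{"turn":[0,0,0],"slide":[0,0,0],"claw":50},{"turn":[0,0,0],"slide":[0,0,0],"claw":75},{"turn":[0,0,0],"slide":[0,14,23],"claw":90},{"turn":[0,0,0],"slide":[0,28,45],"claw":90},{"turn":[0,0,0],"slide":[0,10,20],"claw":90}]'

```text
t: 11.68
eef_pos: [482.6, 205.9, 158.6]
tcp_rot: [2.593, 0.021, 0.089]
ft_force: [-0.4, -0.7, -0.7]
opening: 0.857
grip_force: 0.0
```

Call:
jog_arm --targets '[{"turn":[10.5,1,0],"slide":[-14,-13,5],"claw":90},{"turn":[10.5,1,0],"slide":[-14,-13,5],"claw":90},{"turn":[10.5,1,0],"slide":[-14,-13,0],"claw":90},{"turn":[0,0,0],"slide":[0,0,0],"claw":90}]'

```text
t: 12.18
eef_pos: [439.8, 163.4, 167.2]
tcp_rot: [-3.138, 0.023, 0.098]
ft_force: [-0.0, 0.2, 0.2]
opening: 0.897
grip_force: 0.0
```

```bash
python3 - <<'E'
from h import *
import pickle
c=read_camera("wrist"); pickle.dump(c,open("w9.pkl","wb")); print(state()["eef_pos"],state()["tcp_rot"])
E
```

```text
[440.36859198 164.15134624 167.0003085 ] [-3.1404727   0.02283793  0.09813962]
```

Call:
jog_arm --targets '[{"turn":[0,0,-2],"slide":[-8,47,0],"claw":90},{"turn":[0,0,-2],"slide":[-8,47,0],"claw":90},{"turn":[0,0,-2],"slide":[-8,47,0],"claw":90},{"turn":[0,0,0],"slide":[-8,40,0],"claw":90},{"turn":[0,0,0],"slide":[0,0,0],"claw":90}]'

```text
t: 12.85
eef_pos: [407.2, 349.5, 165.8]
tcp_rot: [-3.141, 0.023, 0.001]
ft_force: [0.3, 0.2, -0.6]
opening: 0.899
grip_force: 0.0
```

```bash
python3 - <<'E'
from h import *
import pickle
print(state()["eef_pos"],state()["tcp_rot"])
a=read_camera("wrist"); pickle.dump(a,open("w10.pkl","wb"))
c=pickle.load(open("w9.pkl","rb"))
def crop(c,X,h=100,w=66):
    p=proj(c,X).astype(int); f=c["frame"]; y0=max(0,p[1]-h);x0=max(0,p[0]-w); print(x0,y0)
    return cv2.resize(f[y0:y0+200,x0:x0+133],None,fx=3,fy=3,interpolation=cv2.INTER_CUBIC)
A=crop(a,(498,351,85));B=crop(c,(528,164,85))
cv2.imwrite("pics/w910.png",np.hstack([A[:600],B[:600]]))
E
```

```text
[407.18348997 349.45260282 165.82188024] [-3.14137836e+00  2.32915357e-02  1.09119623e-03]
190 0
201 0
```

View pics/w910.png

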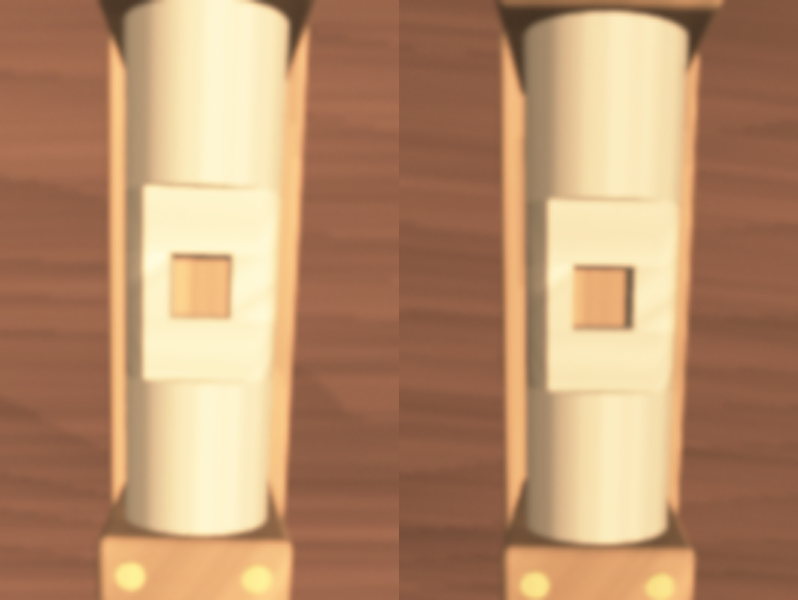

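```bash
python3 - <<'E'
from fit import *
def H(h,e): 
    k=[(8.5,8.5,16),(8.5,-8.5,16),(-8.5,-8.5,16),(-8.5,8.5,16),(25,15,16),(-25,15,16),(25,-15,16),(-25,-15,16)]
    return list(zip(k,h+e))
PL=H([(171,255),(232,255),(231,319),(171,319)],[(143,185),(144,380),(277,187),(270,380)])
PR=H([(174,266),(235,266),(233,329),(175,329)],[(147,199),(148,391),(278,203),(270,391)])
SL=[((126,100),1),((288,100),-1),((127,450),1),((268,450),-1)]
SR=[((126,100),1),((287,100),-1),((128,450),1),((269,450),-1)]
for f,o,m,y,P,S in[("w10.pkl",(190,0),(498,351),-.015,PL,SL),("w9.pkl",(201,0),(527.7,163.7),.085,PR,SR)]:
    fit(f,o,m,y,P,S,0);fit(f,o,m,y,P,[],0)
    c=pickle.load(open(f,"rb")); p=[P[i][1] for i in range(4)]
    print("hole centre z101",np.mean([atz(c,(a/3+o[0]-.33,b/3+o[1]-.33),101) for a,b in p],0).round(1))
    # post dots
for f,o,d in[("w10.pkl",(190,0),[(131,577),(258,579)]),("w9.pkl",(201,0),[(136,585),(262,587)])]:
    c=pickle.load(open(f,"rb"));print(np.mean([atz(c,(a/3+o[0]-.33,b/3+o[1]-.33),112) for a,b in d],0).round(1))
E
```

```text
theta 2.2 lat,al [-0.7 -0.2] yaw -1.1 res [0.8, -0.8, 1.7, -0.4, 1.4, 0.2, 0.6, -0.2, 2.0, 0.2, 1.6, -0.2, -4.4, 0.6, -4.4, 0.4, -0.2, 0.3, 0.0, -1.3, -0.4]
theta -0.6 lat,al [-1.5 -0.2] yaw -0.8 res [0.8, -0.8, 1.7, -0.4, 1.5, 0.2, 0.7, -0.2, 2.0, 0.4, 1.8, -0.2, -4.4, 0.3, -4.2, 0.4, 0.1]
hole centre z101 [497.5 350.6 101. ]
theta 2.5 lat,al [-0.4  0.1] yaw 4.9 res [0.8, -0.4, 1.5, -0.0, 1.4, 0.6, 0.2, 0.3, 1.9, 0.0, 1.2, -0.2, -4.0, -0.6, -3.9, 0.1, 0.2, -0.2, -0.1, -0.9, 0.1]
theta -2.0 lat,al [-1.7  0.1] yaw 5.0 res [0.9, -0.3, 1.6, -0.1, 1.6, 0.6, 0.3, 0.3, 1.9, 0.2, 1.3, -0.3, -3.8, -0.7, -3.7, 0.3, 0.2]
hole centre z101 [527.9 163.4 101. ]
[418.5 352.5 112. ]
[448.9 156.6 112. ]
```

```bash
python3 - <<'E'
from h import *
import pickle
for f,o,m,y in[("w10.pkl",(190,0),(497.5,350.9),-.016),("w9.pkl",(201,0),(527.9,163.5),.087)]:
    c=pickle.load(open(f,"rb")); u=np.array([np.cos(y),np.sin(y),0]);n=np.array([-u[1],u[0],0]);z=np.array([0,0,1])
    for th in(-3,0,3):
        t=np.radians(th);N=-np.sin(t)*n+np.cos(t)*z;Y=np.cos(t)*n+np.sin(t)*z; M=np.array([*m,85])
        print(th,[((proj(c,M+a*Y+b*N)[0]-o[0]+.33)*3).round(1) for a,b in[(8.5,16),(8.5,-20.3),(-8.5,-20.3),(-8.5,16)]])
    f_=c["frame"]; r=int((o[1]*3+290)/3)-o[1]; print(f_[r+o[1],o[0]+52:o[0]+84].mean(-1).round().astype(int).tolist() if 1 else 0, (o[0]+52-o[0])*3)
E
```

```text
-3 [np.float64(165.6), np.float64(177.2), np.float64(231.7), np.float64(228.6)]
0 [np.float64(168.6), np.float64(173.7), np.float64(228.2), np.float64(231.7)]
3 [np.float64(171.7), np.float64(170.3), np.float64(224.8), np.float64(234.7)]
[234, 234, 233, 227, 213, 201, 201, 202, 202, 201, 198, 193, 188, 187, 189, 189, 189, 188, 188, 188, 189, 190, 187, 180, 182, 214, 233, 238, 238, 238, 238, 237] 156
-3 [np.float64(169.8), np.float64(176.7), np.float64(230.8), np.float64(232.3)]
0 [np.float64(172.8), np.float64(173.3), np.float64(227.4), np.float64(235.3)]
3 [np.float64(175.9), np.float64(170.0), np.float64(223.9), np.float64(238.2)]
[222, 221, 221, 221, 220, 213, 200, 190, 187, 181, 176, 175, 176, 176, 176, 175, 175, 175, 176, 177, 178, 176, 164, 134, 105, 120, 175, 215, 226, 228, 229, 229] 156
```

Both flats now face up to within about 1–2°. Hole centres are L (497.5,350.7) and R (527.9,163.4). Next I'll look at the bars over the rack.

Call:
jog_arm --targets '[{"turn":[0,-1.3,1],"slide":[20,-49,5],"claw":80},{"turn":[0,0,1],"slide":[20,-49,5],"claw":80},{"turn":[0,0,1],"slide":[20,-49,5],"claw":80},{"turn":[0,0,1],"slide":[20,-49,5],"claw":80},{"turn":[0,0,1],"slide":[20,-49,5],"claw":80}]'

```text
t: 13.52
eef_pos: [508.6, 99.1, 191.5]
tcp_rot: [-3.141, 0.001, 0.084]
ft_force: [0.7, 0.4, -0.4]
opening: 0.798
grip_force: 0.0
```

Call:
jog_arm --targets '[{"turn":[0,0,0],"slide":[20,-49,5],"claw":80},{"turn":[0,0,0],"slide":[20,-49,5],"claw":80},{"turn":[0,0,0],"slide":[20,-49,5],"claw":80},{"turn":[0,0,0],"slide":[0,0,0],"claw":80}]'

```text
t: 14.02
eef_pos: [568.9, -49.2, 206.1]
tcp_rot: [-3.141, 0.001, 0.08]
ft_force: [-0.7, 0.4, -1.1]
opening: 0.797
grip_force: 0.0
```

```bash
python3 - <<'E'
from h import *
import pickle
a=read_camera("wrist"); pickle.dump(a,open("w11.pkl","wb")); print(state()["eef_pos"],state()["tcp_rot"])
p=proj(a,(654,-46,121)).astype(int);x0,y0=max(0,p[0]-130),max(0,p[1]-80); print(x0,y0)
cv2.imwrite("pics/w11.png",cv2.resize(a["frame"][y0:y0+180,x0:x0+260],None,fx=3,fy=3,interpolation=cv2.INTER_CUBIC))
E
```

```text
[568.12517482 -47.40011398 205.93006871] [-3.14054051e+00  2.15299631e-03  8.09529107e-02]
132 24
```

View pics/w11.png

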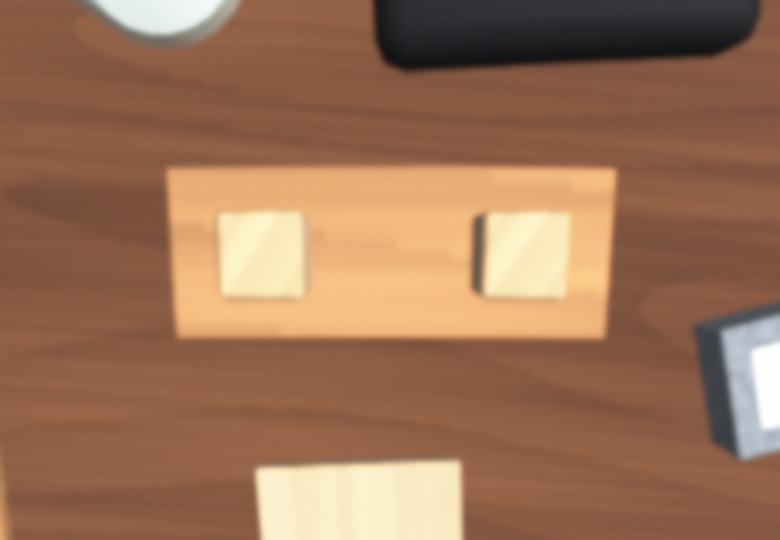

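```bash
python3 - <<'E'
from h import *
import pickle
c=pickle.load(open("w11.pkl","rb"))
W=lambda p,z: atz(c,(p[0]/3+132-.33,p[1]/3+24-.33),z)[:2]
for n,z,P in[("k1",121,[(218,212),(305,212),(305,297),(222,297)]),("k2",121,[(486,212),(571,212),(566,297),(485,297)]),("rack",85,[(167,168),(616,169),(606,338),(178,338)])]:
    Q=np.array([W(p,z) for p in P]); d=Q[1]-Q[0];e=Q[2]-Q[3]; print(n,Q.mean(0).round(1),np.degrees([np.arctan2(v[0],-v[1]) for v in(d,e)]).round(1),np.linalg.norm(d).round(1))
E
```

```text
k1 [647.1  -7.9] [4.2 4.4] 25.8
k2 [653.5 -86.8] [5.1 4.9] 25.2
rack [650. -47.] [4.5 4.6] 150.0
```

Call:
jog_arm --targets '[{"turn":[0,0,0],"slide":[26,13,-12],"claw":60},{"turn":[0,0,0],"slide":[26,13,-12],"claw":60},{"turn":[0,0,0],"slide":[27,13,-12],"claw":60},{"turn":[0,0,0],"slide":[0,0,-30],"claw":55},{"turn":[0,0,0],"slide":[0,0,-30],"claw":55}]'

```text
t: 14.7
eef_pos: [646.7, -5.2, 109.3]
tcp_rot: [-3.14, 0.002, 0.086]
ft_force: [0.6, -0.3, 0.6]
opening: 0.556
grip_force: 0.0
```

Call:
jog_arm --targets '[{"turn":[0,0,0],"slide":[0,0,-20],"claw":55},{"turn":[0,0,0],"slide":[0,0,0],"claw":40},{"turn":[0,0,0],"slide":[0,0,0],"claw":0},{"turn":[0,0,0],"slide":[0,0,0],"claw":0},{"turn":[0,0,0],"slide":[0,0,0],"claw":0}]'

```text
t: 15.32
eef_pos: [647.6, -6.5, 91.4]
tcp_rot: [-3.14, -0.0, 0.084]
ft_force: [-0.6, 1.6, 6.0]
opening: 0.273
grip_force: 30.0
```

Call:
jog_arm --targets '[{"turn":[0,0,0],"slide":[0,0,30],"claw":0},{"turn":[0,0,0],"slide":[0,0,45],"claw":0},{"turn":[0,0,0],"slide":[0,0,45],"claw":0},{"turn":[0,0,0],"slide":[-15,36,5],"claw":0},{"turn":[0,0,0],"slide":[-20,48,0],"claw":0}]'

```text
t: 15.95
eef_pos: [612.2, 77.5, 216.3]
tcp_rot: [-3.14, -0.001, 0.082]
ft_force: [0.6, 0.7, -1.4]
opening: 0.272
grip_force: 30.0
```

Call:
jog_arm --targets '[{"turn":[0,0,-1.5],"slide":[-20,48,0],"claw":0},{"turn":[0,0,-1.5],"slide":[-20,48,0],"claw":0},{"turn":[0,0,-1.5],"slide":[-20,48,0],"claw":0},{"turn":[0,0,-1],"slide":[-20,48,0],"claw":0},{"turn":[0,0,0],"slide":[-20,48,0],"claw":0}]'

```text
t: 16.58
eef_pos: [511.4, 318.8, 215.6]
tcp_rot: [-3.14, 0.001, -0.012]
ft_force: [0.6, 0.7, -1.2]
opening: 0.272
grip_force: 30.0
```

Call:
jog_arm --targets '[{"turn":[0,0,0],"slide":[-15,33,0],"claw":0},{"turn":[0,0,0],"slide":[0,0,0],"claw":0}]'

```text
t: 16.82
eef_pos: [496.0, 352.3, 215.4]
tcp_rot: [-3.14, 0.001, -0.009]
ft_force: [0.9, -0.1, -0.9]
opening: 0.271
grip_force: 30.0
```

Call:
jog_arm --targets '[{"turn":[0,0,0],"slide":[2,-1.6,-10],"claw":0},{"turn":[0,0,0],"slide":[0,0,-20],"claw":0},{"turn":[0,0,0],"slide":[0,0,-15],"claw":0},{"turn":[0,0,0],"slide":[0,0,-5],"claw":0}]'

```text
t: 17.32
eef_pos: [499.6, 348.2, 164.3]
tcp_rot: [-3.14, 0.002, -0.013]
ft_force: [-0.4, 0.4, 0.1]
opening: 0.271
grip_force: 30.0
```

Call:
jog_arm --targets '[{"turn":[0,0,0],"slide":[0,0,-10],"claw":0},{"turn":[0,0,0],"slide":[0,0,-10],"claw":0}]'

```text
t: 17.58
eef_pos: [499.6, 349.1, 145.1]
tcp_rot: [-3.139, 0.0, -0.012]
ft_force: [0.9, 3.9, 2.1]
opening: 0.269
grip_force: 30.0
```

Call:
jog_arm --targets '[{"turn":[0,0,0],"slide":[-1.6,1.4,-5],"claw":0},{"turn":[0,0,0],"slide":[0,0,-12],"claw":0},{"turn":[0,0,0],"slide":[0,0,-12],"claw":0},{"turn":[0,0,0],"slide":[0,0,0],"claw":0}]'

```text
t: 18.08
eef_pos: [497.2, 350.1, 115.0]
tcp_rot: [-3.141, 0.003, -0.012]
ft_force: [-0.1, 0.8, -2.1]
opening: 0.275
grip_force: 30.0
```

Call:
jog_arm --targets '[{"turn":[0,0,0],"slide":[0,0,-5],"claw":0},{"turn":[0,0,0],"slide":[0,0,0],"claw":0}]'

```text
t: 18.32
eef_pos: [497.6, 350.1, 111.1]
tcp_rot: [-3.14, 0.001, -0.012]
ft_force: [0.3, 0.6, -1.2]
opening: 0.272
grip_force: 30.0
```

Call:
jog_arm --targets '[{"turn":[0,0,0],"slide":[0,0,-3],"claw":0},{"turn":[0,0,0],"slide":[0,0,0],"claw":0}]'

```text
t: 18.58
eef_pos: [497.6, 350.2, 108.2]
tcp_rot: [-3.14, 0.001, -0.012]
ft_force: [0.4, 0.7, -1.9]
opening: 0.275
grip_force: 30.0
```

Call:
jog_arm --targets '[{"turn":[0,0,0],"slide":[0,0,-1.5],"claw":0},{"turn":[0,0,0],"slide":[0,0,0],"claw":0}]'

```text
t: 18.82
eef_pos: [497.8, 350.8, 107.5]
tcp_rot: [-3.139, 0.0, -0.012]
ft_force: [-2.7, 2.5, 4.6]
opening: 0.27
grip_force: 30.0
```

Call:
jog_arm --targets '[{"turn":[0,0,0],"slide":[0,0,-1],"claw":0},{"turn":[0,0,0],"slide":[0,0,0],"claw":0},{"turn":[0,0,0],"slide":[0,0,0],"claw":0}]'

```text
t: 19.2
eef_pos: [497.8, 351.0, 107.3]
tcp_rot: [-3.138, -0.0, -0.012]
ft_force: [-4.5, 2.9, 13.1]
opening: 0.271
grip_force: 30.0
```

Call:
jog_arm --targets '[{"turn":[0,0,0],"slide":[0,0,-0.8],"claw":0},{"turn":[0,0,0],"slide":[0,0,0],"claw":0},{"turn":[0,0,0],"slide":[0,0,0.8],"claw":35},{"turn":[0,0,0],"slide":[0,0,0],"claw":50},{"turn":[0,0,0],"slide":[0,0,5],"claw":50}]'

```text
t: 19.82
eef_pos: [497.5, 350.0, 110.4]
tcp_rot: [-3.14, 0.002, -0.012]
ft_force: [0.0, -0.5, -0.2]
opening: 0.484
grip_force: 0.0
```

Call:
jog_arm --targets '[{"turn":[0,0,0],"slide":[0,0,40],"claw":55},{"turn":[0,0,0],"slide":[10,-20,40],"claw":55},{"turn":[0,0,1],"slide":[18,-50,0],"claw":55},{"turn":[0,0,1],"slide":[18,-50,0],"claw":55},{"turn":[0,0,1],"slide":[18,-50,0],"claw":55}]'

```text
t: 20.45
eef_pos: [562.1, 178.7, 191.1]
tcp_rot: [-3.14, 0.001, 0.041]
ft_force: [0.3, -0.8, 0.1]
opening: 0.551
grip_force: 0.0
```

Call:
jog_arm --targets '[{"turn":[0,0,1],"slide":[18,-50,0],"claw":55},{"turn":[0,0,1.3],"slide":[18,-50,0],"claw":55},{"turn":[0,0,0],"slide":[18,-50,0],"claw":55},{"turn":[0,0,0],"slide":[18,-50,0],"claw":55},{"turn":[0,0,0],"slide":[18,-50,0],"claw":55}]'

```text
t: 21.08
eef_pos: [652.1, -71.6, 190.9]
tcp_rot: [-3.14, 0.001, 0.081]
ft_force: [0.2, 0.4, 0.7]
opening: 0.551
grip_force: 0.0
```

Call:
jog_arm --targets '[{"turn":[0,0,0],"slide":[2,-17,0],"claw":55},{"turn":[0,0,0],"slide":[0,0,0],"claw":55}]'

```text
t: 21.32
eef_pos: [653.3, -87.3, 190.5]
tcp_rot: [-3.139, 0.002, 0.079]
ft_force: [-1.1, 0.6, -0.3]
opening: 0.55
grip_force: 0.0
```

Call:
jog_arm --targets '[{"turn":[0,0,0],"slide":[0,0,-35],"claw":55},{"turn":[0,0,0],"slide":[0,0,-35],"claw":55},{"turn":[0,0,0],"slide":[0,0.5,-29],"claw":55},{"turn":[0,0,0],"slide":[0,0,0],"claw":40},{"turn":[0,0,0],"slide":[0,0,0],"claw":0}]'

```text
t: 21.95
eef_pos: [654.1, -85.4, 93.2]
tcp_rot: [-3.14, -0.0, 0.082]
ft_force: [0.5, 0.7, 0.3]
opening: 0.397
grip_force: 0.0
```

Call:
jog_arm --targets '[{"turn":[0,0,0],"slide":[0,0,0],"claw":0},{"turn":[0,0,0],"slide":[0,0,0],"claw":0}]'

```text
t: 22.2
eef_pos: [654.2, -86.0, 93.3]
tcp_rot: [-3.14, -0.001, 0.081]
ft_force: [-0.9, 1.4, 7.6]
opening: 0.274
grip_force: 30.0
```

Call:
jog_arm --targets '[{"turn":[0,0,0],"slide":[0,0,30],"claw":0},{"turn":[0,0,0],"slide":[0,0,45],"claw":0},{"turn":[0,0,0],"slide":[0,0,45],"claw":0},{"turn":[0,0,0],"slide":[-20,40,0],"claw":0},{"turn":[0,0,0],"slide":[-25,50,0],"claw":0}]'

```text
t: 22.82
eef_pos: [608.2, 4.0, 212.5]
tcp_rot: [-3.14, -0.0, 0.079]
ft_force: [-0.1, 0.9, -0.7]
opening: 0.27
grip_force: 30.0
```

Call:
jog_arm --targets '[{"turn":[0,0,0],"slide":[-25,50,0],"claw":0},{"turn":[0,0,0],"slide":[-25,50,0],"claw":0},{"turn":[0,0,0],"slide":[-25,50,0],"claw":0},{"turn":[0,0,0],"slide":[-6,9,0],"claw":0},{"turn":[0,0,0],"slide":[0,0,0],"claw":0}]'

```text
t: 23.45
eef_pos: [527.7, 163.0, 212.2]
tcp_rot: [-3.14, 0.0, 0.082]
ft_force: [0.1, -1.1, -1.2]
opening: 0.271
grip_force: 30.0
```

Call:
jog_arm --targets '[{"turn":[0,0,0],"slide":[0.5,0.3,-15],"claw":0},{"turn":[0,0,0],"slide":[0,0,-20],"claw":0},{"turn":[0,0,0],"slide":[0,0,-8],"claw":0},{"turn":[0,0,0],"slide":[0,0,0],"claw":0}]'

```text
t: 23.95
eef_pos: [528.3, 162.3, 168.0]
tcp_rot: [-3.14, 0.003, 0.08]
ft_force: [0.5, 0.0, -0.7]
opening: 0.27
grip_force: 30.0
```

Call:
jog_arm --targets '[{"turn":[0,0,0],"slide":[0,0,-10],"claw":0},{"turn":[0,0,0],"slide":[0,0,-10],"claw":0},{"turn":[0,0,0],"slide":[0,0,0],"claw":0}]'

```text
t: 24.32
eef_pos: [527.8, 163.0, 148.0]
tcp_rot: [-3.14, 0.002, 0.081]
ft_force: [-0.2, 0.3, -0.6]
opening: 0.269
grip_force: 30.0
```

Call:
jog_arm --targets '[{"turn":[0,0,0],"slide":[0.5,0.3,-12],"claw":0},{"turn":[0,0,0],"slide":[0,0,-12],"claw":0},{"turn":[0,0,0],"slide":[0,0,-9],"claw":0},{"turn":[0,0,0],"slide":[0,0,-3],"claw":0},{"turn":[0,0,0],"slide":[0,0,0],"claw":0}]'

```text
t: 24.95
eef_pos: [528.7, 163.3, 112.6]
tcp_rot: [-3.14, 0.001, 0.081]
ft_force: [0.1, 0.8, -1.1]
opening: 0.273
grip_force: 30.0
```

Call:
jog_arm --targets '[{"turn":[0,0,0],"slide":[0,0,-2],"claw":0},{"turn":[0,0,0],"slide":[0,0,-1],"claw":0},{"turn":[0,0,0],"slide":[0,0,0],"claw":0}]'

```text
t: 25.32
eef_pos: [528.7, 163.3, 109.8]
tcp_rot: [-3.14, 0.001, 0.081]
ft_force: [0.6, -1.0, 0.1]
opening: 0.274
grip_force: 30.0
```

Call:
jog_arm --targets '[{"turn":[0,0,0],"slide":[0,0,-1.2],"claw":0},{"turn":[0,0,0],"slide":[0,0,-1],"claw":0},{"turn":[0,0,0],"slide":[0,0,0],"claw":0}]'

```text
t: 25.7
eef_pos: [528.8, 163.6, 109.1]
tcp_rot: [-3.139, -0.0, 0.081]
ft_force: [-4.7, 0.6, 16.6]
opening: 0.273
grip_force: 30.0
```

Call:
jog_arm --targets '[{"turn":[0,0,0],"slide":[0,0,-0.8],"claw":0},{"turn":[0,0,0],"slide":[0,0,0],"claw":0}]'

```text
t: 25.95
eef_pos: [528.8, 163.6, 109.1]
tcp_rot: [-3.139, -0.001, 0.081]
ft_force: [-8.5, 0.8, 25.7]
opening: 0.273
grip_force: 30.0
```

Call:
jog_arm --targets '[{"turn":[0,0,0],"slide":[0,0,1],"claw":35},{"turn":[0,0,0],"slide":[0,0,0],"claw":50},{"turn":[0,0,0],"slide":[0,0,10],"claw":50},{"turn":[0,0,0],"slide":[0,0,45],"claw":60},{"turn":[0,0,0],"slide":[-8,-25,45],"claw":100}]'

```text
t: 26.58
eef_pos: [520.7, 138.8, 209.1]
tcp_rot: [-3.14, 0.001, 0.082]
ft_force: [-0.0, -0.1, -0.4]
opening: 0.653
grip_force: 0.0
```

Call:
jog_arm --targets '[{"turn":[0,0,0],"slide":[-12,-50,24],"claw":100},{"turn":[0,0,0],"slide":[-12,-50,24],"claw":100},{"turn":[0,0,0],"slide":[-12,-50,24],"claw":100},{"turn":[0,0,0],"slide":[-12,-50,24],"claw":100},{"turn":[0,0,0],"slide":[-12,-50,24],"claw":100}]'

```text
t: 27.2
eef_pos: [459.9, -113.1, 329.2]
tcp_rot: [-3.14, 0.001, 0.081]
ft_force: [0.8, 0.5, -0.4]
opening: 0.998
grip_force: 0.0
```

Call:
jog_arm --targets '[{"turn":[0,0,0],"slide":[-12,-50,0],"claw":100},{"turn":[0,0,0],"slide":[-8,-30,0],"claw":100},{"turn":[0,0,0],"slide":[0,0,0],"claw":100}]'

```text
t: 27.58
eef_pos: [440.1, -193.2, 328.1]
tcp_rot: [-3.14, 0.001, 0.078]
ft_force: [0.1, -0.4, 0.5]
opening: 1.0
grip_force: 0.0
```

```bash
cat > seg.py <<'E'
from h import *
def rects(c,mask,z,amin):
    out=[]
    for k in cv2.findContours(mask.astype(np.uint8),cv2.RETR_EXTERNAL,cv2.CHAIN_APPROX_NONE)[0]:
        if cv2.contourArea(k)<amin: continue
        W=np.array([atz(c,p,z)[:2] for p in k[:,0,:]],np.float32)
        (cx,cy),(w,h),a=cv2.minAreaRect(W)
        if w<h: w,h,a=h,w,a+90
        out.append((round(cx,1),round(cy,1),round(w),round(h),round((a+90)%180-90,1)))
    return out
def books(c,z=34):
    v=cv2.cvtColor(c["frame"],cv2.COLOR_BGR2HSV); return rects(c,(v[...,1]<25)&(v[...,2]>205),z,150)
def board(c):
    v=cv2.cvtColor(c["frame"],cv2.COLOR_BGR2HSV); return rects(c,(v[...,0]>12)&(v[...,0]<30)&(v[...,1]>25)&(v[...,1]<100)&(v[...,2]>205),12,800)
E
python3 - <<'E'
from seg import *
import pickle
a=read_camera("wrist"); pickle.dump(a,open("w12.pkl","wb")); print(state()["eef_pos"],state()["tcp_rot"],state()["t"])
print(books(a),board(a)); cv2.imwrite("pics/w12.png",cv2.resize(a["frame"],(800,600),interpolation=cv2.INTER_CUBIC))
for d in look_for("book_1","wrist"): print(d, atz(a,d["xy"],34).round())
E
```

```text
[ 440.35513124 -192.08055452  328.0433635 ] [-3.13963456e+00  1.03813681e-03  7.88360459e-02] 27.625
[(457.0, -254.6, 92, 40, -71.3), (529.2, -413.0, 92, 40, -86.6), (622.4, -247.4, 91, 39, -70.1)] [(481.4, -49.8, 150, 96, 7.0), (529.4, 240.0, 168, 82, 2.5)]
{'xy': [451.0, 219.9], 'conf': 0.98} [ 350. -567.   34.]
{'xy': [390.4, 114.2], 'conf': 0.93} [ 529. -406.   34.]
{'xy': [473.5, 118.0], 'conf': 0.92} [ 538. -555.   34.]
{'xy': [304.0, 45.7], 'conf': 0.91} [ 619. -250.   34.]
{'xy': [374.0, 204.3], 'conf': 0.62} [ 369. -410.   34.]
{'xy': [295.3, 147.5], 'conf': 0.59} [ 460. -254.   34.]
```

View pics/w12.png

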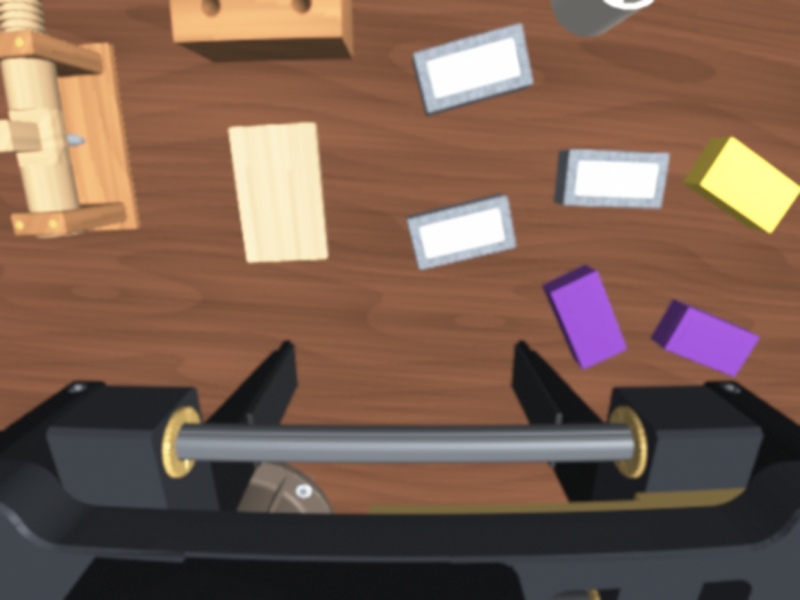

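Call:
jog_arm --targets '[{"turn":[0,0,-9.5],"slide":[2,-8,-26],"claw":80},{"turn":[0,0,-9.5],"slide":[2,-8,-26],"claw":80},{"turn":[0,0,-9.5],"slide":[2,-8,-26],"claw":80},{"turn":[0,0,-9.5],"slide":[2,-8,-26],"claw":80},{"turn":[0,0,-9.5],"slide":[2,-8,-26],"claw":80}]'

```text
t: 28.3
eef_pos: [451.2, -230.6, 197.2]
tcp_rot: [-3.14, 0.001, -0.752]
ft_force: [0.4, 0.1, -0.5]
opening: 0.801
grip_force: 0.0
```

Call:
jog_arm --targets '[{"turn":[0,0,-9.5],"slide":[2,-8,-26],"claw":80},{"turn":[0,0,-9.5],"slide":[2,-8,-26],"claw":80},{"turn":[0,0,-9.5],"slide":[2,-7,-26],"claw":80},{"turn":[0,0,0],"slide":[0,0,0],"claw":80}]'

```text
t: 28.8
eef_pos: [456.6, -253.4, 118.6]
tcp_rot: [-3.141, 0.004, -1.244]
ft_force: [0.5, 0.6, 0.2]
opening: 0.796
grip_force: 0.0
```

```bash
python3 - <<'E'
from seg import *
a=read_camera("wrist"); s=state(); print(s["eef_pos"],np.degrees(s["tcp_rot"]).round(1),s["t"])
print(books(a))
E
```

```text
[ 456.90257443 -253.69303294  119.756694  ] [-1.799e+02  1.000e-01 -7.110e+01] 28.85
[(457.3, -254.9, 88, 36, -71.6), (622.5, -247.7, 88, 37, -70.2), (527.9, -390.5, 43, 36, -86.9)]
```

Call:
jog_arm --targets '[{"turn":[0,0,-0.4],"slide":[0.4,-1,-40],"claw":80},{"turn":[0,0,0],"slide":[0,0,-40],"claw":80},{"turn":[0,0,0],"slide":[0,0,-25],"claw":80},{"turn":[0,0,0],"slide":[0,0,-8],"claw":65},{"turn":[0,0,0],"slide":[0,0,0],"claw":0}]'

```text
t: 29.48
eef_pos: [457.6, -255.6, 7.6]
tcp_rot: [-3.139, 0.0, -1.251]
ft_force: [-0.3, -0.9, 0.8]
opening: 0.647
grip_force: 0.0
```

Call:
jog_arm --targets '[{"turn":[0,0,0],"slide":[0,0,0],"claw":0},{"turn":[0,0,0],"slide":[0,0,0],"claw":0}]'

```text
t: 29.72
eef_pos: [457.5, -255.8, 7.9]
tcp_rot: [-3.139, -0.0, -1.252]
ft_force: [-0.2, 2.1, 8.0]
opening: 0.608
grip_force: 30.0
```

Call:
jog_arm --targets '[{"turn":[0,0,0],"slide":[0,0,20],"claw":0},{"turn":[0,0,0],"slide":[0,0,40],"claw":0},{"turn":[0,0,9.8],"slide":[3,25.5,0],"claw":0},{"turn":[0,0,9.8],"slide":[3,25.5,0],"claw":0},{"turn":[0,0,9.8],"slide":[3,25.5,0],"claw":0}]'

```text
t: 30.35
eef_pos: [466.1, -178.5, 67.3]
tcp_rot: [-3.14, 0.0, -0.734]
ft_force: [0.2, 0.5, -1.6]
opening: 0.603
grip_force: 30.0
```

Call:
jog_arm --targets '[{"turn":[0,0,9.8],"slide":[3,25.5,0],"claw":0},{"turn":[0,0,9.8],"slide":[3,25.5,0],"claw":0},{"turn":[0,0,9.8],"slide":[3,25.5,0],"claw":0},{"turn":[0,0,9.8],"slide":[3,26,0],"claw":0},{"turn":[0,0,9.8],"slide":[3,26,0],"claw":0}]'

```text
t: 30.98
eef_pos: [481.2, -49.9, 67.2]
tcp_rot: [-3.14, 0.001, 0.121]
ft_force: [0.4, -0.4, -2.6]
opening: 0.611
grip_force: 30.0
```

Call:
jog_arm --targets '[{"turn":[0,0,0],"slide":[0,0,0],"claw":0},{"turn":[0,0,0],"slide":[0,0,0],"claw":0}]'

```text
t: 31.22
eef_pos: [481.1, -51.0, 67.0]
tcp_rot: [-3.14, 0.001, 0.114]
ft_force: [1.6, -0.2, -2.0]
opening: 0.611
grip_force: 30.0
```

Call:
jog_arm --targets '[{"turn":[0,0,0.2],"slide":[0.2,0.6,-25],"claw":0},{"turn":[0,0,0],"slide":[0,0,-15],"claw":0},{"turn":[0,0,0],"slide":[0,0,-5],"claw":0},{"turn":[0,0,0],"slide":[0,0,-1.5],"claw":0},{"turn":[0,0,0],"slide":[0,0,0],"claw":0}]'

```text
t: 31.85
eef_pos: [481.4, -50.2, 20.6]
tcp_rot: [-3.14, 0.001, 0.119]
ft_force: [0.3, -0.6, -1.8]
opening: 0.61
grip_force: 30.0
```

Call:
jog_arm --targets '[{"turn":[0,0,0],"slide":[0,0,-1],"claw":0},{"turn":[0,0,0],"slide":[0,0,0],"claw":68},{"turn":[0,0,0],"slide":[0,0,0],"claw":80},{"turn":[0,0,0],"slide":[0,0,40],"claw":80},{"turn":[0,0,0],"slide":[0,0,40],"claw":80}]'

```text
t: 32.48
eef_pos: [481.1, -50.0, 100.1]
tcp_rot: [-3.139, 0.002, 0.119]
ft_force: [-0.6, -0.4, -0.1]
opening: 0.803
grip_force: 0.0
```

Call:
jog_arm --targets '[{"turn":[0,0,0],"slide":[-8,-25,40],"claw":80},{"turn":[0,0,0],"slide":[-8,-25,40],"claw":80},{"turn":[0,0,0],"slide":[-8,-25,40],"claw":80},{"turn":[0,0,0],"slide":[-8,-25,40],"claw":80},{"turn":[0,0,0],"slide":[0,0,0],"claw":80}]'

```text
t: 33.1
eef_pos: [449.7, -151.6, 261.8]
tcp_rot: [3.14, -0.003, 0.117]
ft_force: [-0.5, -0.2, -0.1]
opening: 0.802
grip_force: 0.0
```

```bash
python3 - <<'E'
from seg import *
a=read_camera("wrist"); s=state(); print(s["eef_pos"],np.degrees(s["tcp_rot"]).round(1),s["t"])
print(books(a),"stack z46",[b for b in books(a,46) if b[1]>-120],board(a))
E
```

```text
[ 449.24081145 -150.54614371  260.06075152] [-180.    -0.     6.7] 33.15
[(528.9, -412.5, 92, 40, -86.9), (478.5, -47.7, 93, 41, 6.6), (622.3, -247.6, 92, 39, -70.4), (702.5, -406.7, 67, 15, -78.5)] stack z46 [(480.2, -50.5, 90, 40, 6.6)] [(481.9, -49.6, 149, 96, 6.9), (526.7, 230.8, 174, 64, 2.2)]
```

Call:
jog_arm --targets '[{"turn":[0,0,-9.6],"slide":[21.6,-12,-17],"claw":80},{"turn":[0,0,-9.6],"slide":[21.6,-12,-17],"claw":80},{"turn":[0,0,-9.6],"slide":[21.6,-12,-17],"claw":80},{"turn":[0,0,-9.6],"slide":[21.6,-12,-17],"claw":80},{"turn":[0,0,-9.6],"slide":[21.6,-12,-17],"claw":80}]'

```text
t: 33.78
eef_pos: [557.6, -209.3, 172.0]
tcp_rot: [-3.14, 0.004, -0.723]
ft_force: [0.7, -0.1, 1.2]
opening: 0.802
grip_force: 0.0
```

Call:
jog_arm --targets '[{"turn":[0,0,-9.6],"slide":[21.6,-12,-17],"claw":80},{"turn":[0,0,-9.6],"slide":[21.6,-12,-17],"claw":80},{"turn":[0,0,-9.7],"slide":[21.6,-12.5,-17],"claw":80},{"turn":[0,0,0],"slide":[0,0,0],"claw":80}]'

```text
t: 34.28
eef_pos: [621.8, -245.7, 120.1]
tcp_rot: [3.14, 0.004, -1.222]
ft_force: [-1.0, -0.2, -0.1]
opening: 0.801
grip_force: 0.0
```

```bash
python3 - <<'E'
from seg import *
a=read_camera("wrist"); s=state(); print(s["eef_pos"],np.degrees(s["tcp_rot"]).round(1),s["t"])
print(books(a))
E
```

```text
[ 621.37374474 -245.43581876  121.28770817] [180.    0.2 -69.9] 34.325
[(622.2, -247.8, 86, 34, -70.4), (528.9, -413.4, 86, 34, -86.5), (722.4, -356.5, 100, 62, 18.7)]
```

Call:
jog_arm --targets '[{"turn":[0,0,-0.4],"slide":[0.8,-2.2,-40],"claw":80},{"turn":[0,0,0],"slide":[0,0,-40],"claw":80},{"turn":[0,0,0],"slide":[0,0,-25],"claw":80},{"turn":[0,0,0],"slide":[0,0,-8],"claw":65},{"turn":[0,0,0],"slide":[0,0,0],"claw":0}]'

```text
t: 34.95
eef_pos: [622.8, -248.4, 10.9]
tcp_rot: [-3.14, 0.001, -1.228]
ft_force: [-0.7, -0.5, -0.1]
opening: 0.645
grip_force: 0.0
```

Call:
jog_arm --targets '[{"turn":[0,0,0],"slide":[0,0,0],"claw":0},{"turn":[0,0,0],"slide":[0,0,0],"claw":0}]'

```text
t: 35.2
eef_pos: [623.1, -248.8, 11.3]
tcp_rot: [-3.139, 0.0, -1.23]
ft_force: [-0.5, 1.8, 2.7]
opening: 0.606
grip_force: 30.0
```

Call:
jog_arm --targets '[{"turn":[0,0,0],"slide":[0,0,25],"claw":0},{"turn":[0,0,0],"slide":[0,0,50],"claw":0},{"turn":[0,0,9.6],"slide":[-17.7,24.8,0],"claw":0},{"turn":[0,0,9.6],"slide":[-17.7,24.8,0],"claw":0},{"turn":[0,0,9.6],"slide":[-17.7,24.8,0],"claw":0}]'

```text
t: 35.83
eef_pos: [569.1, -173.7, 85.9]
tcp_rot: [-3.14, 0.0, -0.722]
ft_force: [-0.1, 0.5, -3.0]
opening: 0.606
grip_force: 30.0
```

Call:
jog_arm --targets '[{"turn":[0,0,9.6],"slide":[-17.7,24.8,0],"claw":0},{"turn":[0,0,9.6],"slide":[-17.7,24.8,0],"claw":0},{"turn":[0,0,9.7],"slide":[-17.7,24.8,0],"claw":0},{"turn":[0,0,9.7],"slide":[-17.7,24.8,0],"claw":0},{"turn":[0,0,9.7],"slide":[-17.7,24.8,0],"claw":0}]'

```text
t: 36.45
eef_pos: [480.8, -49.7, 85.8]
tcp_rot: [-3.14, 0.0, 0.121]
ft_force: [0.6, 0.5, -1.5]
opening: 0.608
grip_force: 30.0
```

Call:
jog_arm --targets '[{"turn":[0,0,0],"slide":[0,0,0],"claw":0},{"turn":[0,0,0],"slide":[0,0,0],"claw":0}]'

```text
t: 36.7
eef_pos: [482.0, -50.7, 85.7]
tcp_rot: [-3.14, -0.0, 0.114]
ft_force: [0.7, -0.3, -2.8]
opening: 0.61
grip_force: 30.0
```

Good; lower to just above 57.

Call:
jog_arm --targets '[{"turn":[0,0,0.1],"slide":[0,0,-15],"claw":0},{"turn":[0,0,0],"slide":[0,0,-9],"claw":0},{"turn":[0,0,0],"slide":[0,0,-3],"claw":0},{"turn":[0,0,0],"slide":[0,0,-1],"claw":0},{"turn":[0,0,0],"slide":[0,0,0],"claw":0}]'

```text
t: 37.33
eef_pos: [481.4, -50.5, 57.5]
tcp_rot: [-3.14, 0.001, 0.117]
ft_force: [0.2, -0.7, -2.0]
opening: 0.605
grip_force: 30.0
```

Call:
jog_arm --targets '[{"turn":[0,0,0],"slide":[0,0,-1],"claw":0},{"turn":[0,0,0],"slide":[0,0,0],"claw":0}]'

```text
t: 37.58
eef_pos: [481.5, -50.4, 57.3]
tcp_rot: [-3.14, -0.0, 0.117]
ft_force: [-3.4, -0.1, 12.0]
opening: 0.609
grip_force: 30.0
```

Call:
jog_arm --targets '[{"turn":[0,0,0],"slide":[0,0,0.6],"claw":66},{"turn":[0,0,0],"slide":[0,0,0],"claw":80},{"turn":[0,0,0],"slide":[0,0,0],"claw":80},{"turn":[0,0,0],"slide":[0,0,40],"claw":80},{"turn":[0,0,0],"slide":[0,0,40],"claw":80}]'

```text
t: 38.2
eef_pos: [481.0, -50.3, 137.6]
tcp_rot: [-3.139, 0.002, 0.117]
ft_force: [1.6, -0.5, -0.2]
opening: 0.798
grip_force: 0.0
```

Call:
jog_arm --targets '[{"turn":[0,0,0],"slide":[-8,-30,40],"claw":80},{"turn":[0,0,0],"slide":[-8,-30,40],"claw":80},{"turn":[0,0,0],"slide":[-8,-30,40],"claw":80},{"turn":[0,0,0],"slide":[-8,-30,0],"claw":80},{"turn":[0,0,0],"slide":[0,0,0],"claw":80}]'

```text
t: 38.83
eef_pos: [448.9, -171.6, 257.1]
tcp_rot: [-3.14, 0.001, 0.115]
ft_force: [-0.2, -0.6, 0.4]
opening: 0.801
grip_force: 0.0
```

```bash
python3 - <<'E'
from seg import *
a=read_camera("wrist"); s=state(); print(s["eef_pos"],np.degrees(s["tcp_rot"]).round(1),s["t"])
print(books(a),"stack z80",[b for b in books(a,80) if b[1]>-120],board(a))
E
```

```text
[ 448.94950239 -170.67931953  256.70200768] [-1.799e+02  1.000e-01  6.600e+00] 38.875
[(256.4, -305.0, 181, 6, -84.1), (529.4, -413.0, 106, 56, -86.3), (481.4, -36.2, 138, 65, 6.2)] stack z80 [(487.3, -51.0, 122, 58, 6.2)] [(481.6, -50.0, 151, 97, 7.0), (523.0, 204.1, 174, 64, -6.0)]
```

```bash
sed -i 's/def books(c,z=34):/def books(c,z=34,vt=205):/; s/(v\[...,1\]<25)&(v\[...,2\]>205)/(v[...,1]<25)\&(v[...,2]>vt)/' seg.py; python3 - <<'E'
from seg import *
a=read_camera("wrist")
for vt in(225,240,248): print(vt,books(a,34,vt),"z80",[b for b in books(a,80,vt) if b[1]>-120])
E
```

```text
225 [(529.5, -412.7, 105, 54, -86.3), (482.0, -36.0, 136, 62, 6.9)] z80 [(488.0, -50.8, 120, 55, 6.9)]
240 [(528.9, -413.0, 90, 38, -86.6), (473.8, -36.2, 101, 43, 7.0)] z80 [(480.7, -50.9, 89, 38, 7.0)]
248 [(529.1, -413.1, 88, 36, -86.6), (473.9, -36.1, 98, 41, 6.8)] z80 [(480.8, -50.9, 87, 36, 6.8)]
```

Call:
jog_arm --targets '[{"turn":[0,0,-10.3],"slide":[9,-27,-15],"claw":80},{"turn":[0,0,-10.3],"slide":[9,-27,-15],"claw":80},{"turn":[0,0,-10.3],"slide":[9,-27,-15],"claw":80},{"turn":[0,0,-10.3],"slide":[9,-27,-15],"claw":80},{"turn":[0,0,-10.3],"slide":[9,-27,-15],"claw":80}]'

```text
t: 39.55
eef_pos: [495.0, -305.0, 180.8]
tcp_rot: [-3.14, 0.002, -0.786]
ft_force: [-0.4, 0.2, 0.0]
opening: 0.799
grip_force: 0.0
```

Call:
jog_arm --targets '[{"turn":[0,0,-10.4],"slide":[9,-27,-15],"claw":80},{"turn":[0,0,-10.4],"slide":[9,-27,-15],"claw":80},{"turn":[0,0,-10.4],"slide":[9,-27,-15],"claw":80},{"turn":[0,0,-10.4],"slide":[8,-26,-15],"claw":80},{"turn":[0,0,0],"slide":[0,0,0],"claw":80}]'

```text
t: 40.17
eef_pos: [529.5, -412.1, 119.6]
tcp_rot: [3.141, 0.003, -1.508]
ft_force: [-0.0, 0.7, -1.0]
opening: 0.806
grip_force: 0.0
```

```bash
python3 - <<'E'
from seg import *
a=read_camera("wrist"); s=state(); print(s["eef_pos"],np.degrees(s["tcp_rot"]).round(1),s["t"])
print(books(a,34,240),books(a))
E
```

```text
[ 529.42854075 -411.3617335   120.58230295] [-180.     0.2  -86.2] 40.225
[(528.8, -413.2, 84, 32, -87.0)] [(754.4, -361.5, 132, 93, 73.6), (528.7, -413.5, 86, 35, -86.5)]
```

Call:
jog_arm --targets '[{"turn":[0,0,-0.4],"slide":[-0.7,-1.6,-40],"claw":80},{"turn":[0,0,0],"slide":[0,0,-40],"claw":80},{"turn":[0,0,0],"slide":[0,0,-25],"claw":80},{"turn":[0,0,0],"slide":[0,0,-8],"claw":65},{"turn":[0,0,0],"slide":[0,0,0],"claw":0}]'

```text
t: 40.85
eef_pos: [528.9, -413.4, 9.4]
tcp_rot: [-3.14, 0.001, -1.513]
ft_force: [0.4, -0.1, -0.5]
opening: 0.645
grip_force: 0.0
```

Call:
jog_arm --targets '[{"turn":[0,0,0],"slide":[0,0,0],"claw":0},{"turn":[0,0,0],"slide":[0,0,0],"claw":0}]'

```text
t: 41.1
eef_pos: [528.9, -414.1, 10.0]
tcp_rot: [-3.139, 0.0, -1.514]
ft_force: [0.0, 1.7, 2.9]
opening: 0.609
grip_force: 30.0
```

Call:
jog_arm --targets '[{"turn":[0,0,0],"slide":[0,0,25],"claw":0},{"turn":[0,0,0],"slide":[0,0,45],"claw":0},{"turn":[0,0,0],"slide":[0,0,45],"claw":0},{"turn":[0,0,10.4],"slide":[-5.3,40.3,0],"claw":0},{"turn":[0,0,10.4],"slide":[-5.3,40.3,0],"claw":0}]'

```text
t: 41.72
eef_pos: [517.6, -332.7, 124.9]
tcp_rot: [-3.139, -0.0, -1.146]
ft_force: [-0.3, 0.5, -1.4]
opening: 0.612
grip_force: 30.0
```

Call:
jog_arm --targets '[{"turn":[0,0,10.4],"slide":[-5.3,40.3,0],"claw":0},{"turn":[0,0,10.4],"slide":[-5.3,40.3,0],"claw":0},{"turn":[0,0,10.4],"slide":[-5.3,40.3,0],"claw":0},{"turn":[0,0,10.4],"slide":[-5.3,40.3,0],"claw":0},{"turn":[0,0,10.4],"slide":[-5.3,40.3,0],"claw":0}]'

```text
t: 42.35
eef_pos: [491.2, -130.7, 124.4]
tcp_rot: [-3.14, 0.0, -0.238]
ft_force: [0.9, 1.0, -2.4]
opening: 0.609
grip_force: 30.0
```

Call:
jog_arm --targets '[{"turn":[0,0,10.4],"slide":[-5.3,40.3,0],"claw":0},{"turn":[0,0,10.3],"slide":[-5.2,40.3,0],"claw":0},{"turn":[0,0,0],"slide":[0,0,0],"claw":0},{"turn":[0,0,0],"slide":[0,0,0],"claw":0}]'

```text
t: 42.85
eef_pos: [481.3, -51.5, 124.3]
tcp_rot: [-3.14, 0.0, 0.116]
ft_force: [0.6, 0.2, -2.0]
opening: 0.608
grip_force: 30.0
```

Call:
jog_arm --targets '[{"turn":[0,0,0.1],"slide":[0,0.6,-15],"claw":0},{"turn":[0,0,0],"slide":[0,0,-13],"claw":0},{"turn":[0,0,0],"slide":[0,0,-4],"claw":0},{"turn":[0,0,0],"slide":[0,0,-1],"claw":0},{"turn":[0,0,0],"slide":[0,0,0],"claw":0}]'

```text
t: 43.48
eef_pos: [481.1, -50.8, 91.1]
tcp_rot: [-3.14, 0.001, 0.119]
ft_force: [-0.1, -0.2, -1.6]
opening: 0.611
grip_force: 30.0
```

Call:
jog_arm --targets '[{"turn":[0,0,0],"slide":[0,0,-1.2],"claw":0},{"turn":[0,0,0],"slide":[0,0,0],"claw":0}]'

```text
t: 43.72
eef_pos: [481.1, -50.7, 89.9]
tcp_rot: [-3.14, 0.0, 0.119]
ft_force: [-0.6, 0.7, -1.0]
opening: 0.608
grip_force: 30.0
```

Call:
jog_arm --targets '[{"turn":[0,0,0],"slide":[0,0,-0.8],"claw":0},{"turn":[0,0,0],"slide":[0,0,0],"claw":0}]'

```text
t: 43.98
eef_pos: [481.2, -50.7, 89.9]
tcp_rot: [-3.14, 0.0, 0.119]
ft_force: [-2.7, -0.3, 13.5]
opening: 0.606
grip_force: 30.0
```

Call:
jog_arm --targets '[{"turn":[0,0,0],"slide":[0,0,0],"claw":66},{"turn":[0,0,0],"slide":[0,0,0],"claw":80},{"turn":[0,0,0],"slide":[0,0,0],"claw":80},{"turn":[0,0,0],"slide":[0,0,40],"claw":80},{"turn":[0,0,0],"slide":[0,0,45],"claw":80}]'

```text
t: 44.6
eef_pos: [480.6, -50.6, 174.4]
tcp_rot: [-3.139, 0.003, 0.119]
ft_force: [-0.1, -0.4, -0.8]
opening: 0.801
grip_force: 0.0
```

Call:
jog_arm --targets '[{"turn":[0,0,0],"slide":[-14,25,35],"claw":80},{"turn":[0,0,0],"slide":[-14,35,25],"claw":80},{"turn":[0,0,0],"slide":[-14,45,25],"claw":80},{"turn":[0,0,0],"slide":[-14,45,0],"claw":80},{"turn":[0,0,0],"slide":[0,0,0],"claw":80}]'

```text
t: 45.22
eef_pos: [424.0, 101.4, 259.2]
tcp_rot: [-3.14, 0.001, 0.123]
ft_force: [0.8, -0.1, 0.4]
opening: 0.802
grip_force: 0.0
```

```bash
python3 - <<'E'
from seg import *
a=read_camera("wrist"); s=state(); print(s["eef_pos"],np.degrees(s["tcp_rot"]).round(1),s["t"])
print("z114",[b for b in books(a,114,240)],board(a))
t=read_camera("scene"); p=proj(t,(510,150,80)).astype(int); print(p)
A=cv2.resize(t["frame"][150:300,230:460],None,fx=3.3,fy=3.3,interpolation=cv2.INTER_CUBIC)[:600,:400]
B=cv2.resize(a["frame"],(800,600),interpolation=cv2.INTER_CUBIC)[:330]
A=cv2.resize(t["frame"][175:290,230:460],(800,270),interpolation=cv2.INTER_CUBIC)
cv2.imwrite("pics/w13.png",np.vstack([B,A]))
E
```

```text
[424.60034292 100.23121765 259.01505355] [-179.9    0.     7. ] 45.275
z114 [(480.9, -51.4, 88, 36, 7.0)] [(482.0, -49.1, 149, 95, 6.9), (495.3, 420.7, 176, 96, -4.6), (533.9, 175.8, 175, 53, 5.9)]
[343 214]
```

View pics/w13.png

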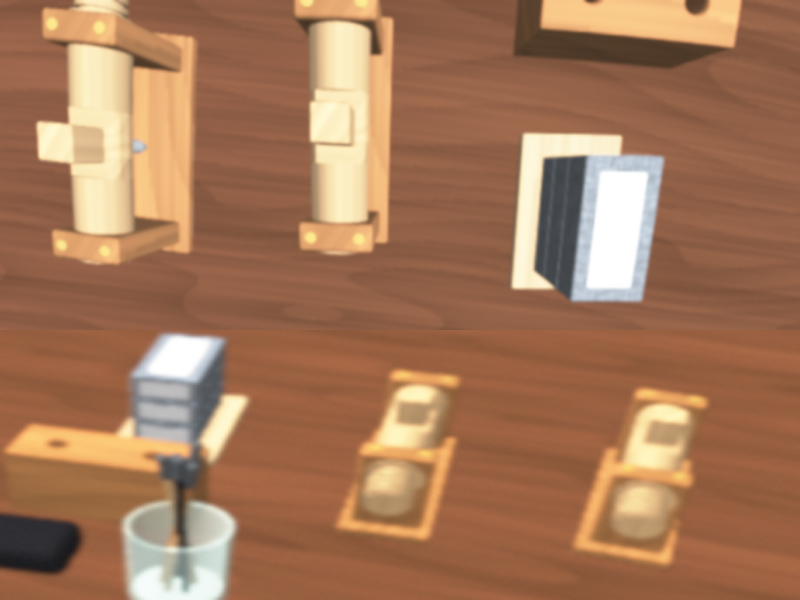

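```bash
python3 - <<'E'
from h import *
c=read_camera("wrist")
for n,m,yw in[("L",(497.6,351.1),-.012),("R",(527.9,163.5),.087)]:
    for th in(-4,0,4):
        t=np.radians(th);n_=np.array([-np.sin(yw),np.cos(yw),0]);u=np.array([np.cos(yw),np.sin(yw),0]);N=-np.sin(t)*n_+np.array([0,0,np.cos(t)]);Y=np.cos(t)*n_+np.array([0,0,np.sin(t)])
        f=lambda a,b,h:(proj(c,np.array([*m,85])+a*u+b*Y+h*N)/.64).round(1).tolist()
        print(n,th,"top",f(13,13,52),f(-13,-13,52),"tip",f(0,0,-59))
f=c["frame"]
A=cv2.resize(f[60:125,15:105],None,fx=6,fy=6,interpolation=cv2.INTER_CUBIC);B=cv2.resize(f[45:110,180:250],None,fx=5,fy=6,interpolation=cv2.INTER_CUBIC)
B=cv2.resize(f[50:115,190:235],None,fx=5.5,fy=6,interpolation=cv2.INTER_CUBIC)
cv2.imwrite("pics/w14.png",np.hstack([A,B])[:, :800])
E
```

```text
L -4 top [26.4, 121.2] [61.4, 164.0] tip [145.3, 147.7]
L 0 top [29.9, 121.5] [67.1, 164.5] tip [141.1, 147.2]
L 4 top [33.9, 121.9] [73.1, 165.0] tip [136.7, 146.7]
R -4 top [297.9, 101.2] [338.1, 144.6] tip [350.9, 134.8]
R 0 top [303.1, 101.1] [343.9, 144.8] tip [346.3, 134.7]
R 4 top [308.6, 101.1] [349.7, 145.0] tip [341.7, 134.5]
```

View pics/w14.png

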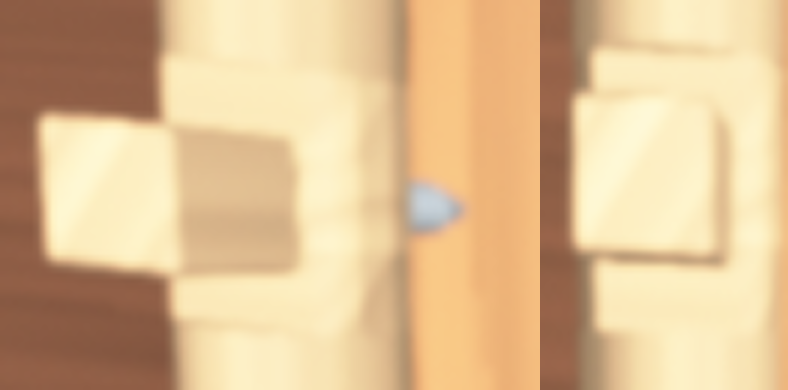

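Knob and tip positions put both spindles within about 1° of flat-up. The book column is square and within about 2 mm of the board centre, and nothing touches the robot. Handing in.

```bash
python3 -c "
from cell import *
print(job_done())"
```

```text
the job is handed in; nothing more can be done
None
```

I handed the job in: by my last camera check, both spindle flats face up to within about 1°, a tommy bar is seated fully home in each, and all three grey boxed books are stacked square within about 2 mm of the board's centre; no verdict came back.

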